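# Load the jar carrier and latch it

### The arm

A 6-joint arm with a two-finger parallel gripper is mounted at the origin on a cart in front of the work surface, level with it; the furniture and walls round the work are solid. World frame = base frame: x ahead of the robot, y to its left, z up, the work surface at z = 0. Lengths are in mm, angles in rad, forces in N, time in s.
With the tool pointing down it reaches from about 250 to 850 mm from the base axis. Payload 12.5 kg.
Tool frame: the origin (TCP) lies at the very end of the fingers, on their centre line; the grasp point (between the pads) lies r.pinch_z behind it (r.pinch_z is the distance from the TCP to the grasp point, in mm); z points along the fingers, y is the line along which they close (so a half turn about z gives the same grasp; the last joint's range is limited). The gripper opens to 93 mm and grips with 3 to 60 N. Pads are 15 mm wide; open, the fingers measure 128 mm over their backs; the gripper's body (75 mm by 188 mm) begins 65 mm behind the grasp point.
Start: joints at [-1.349, 0.351, 1.652, -0, 1.139, -0.085], TCP at [166.125, -524.297, 218.633] pointing down, gripper open.
Joint ranges: [-2.75, 2.75], [-0.79, 2.1], [0.01, 2.65], [-1.57, 4.71], [0.07, 3.14], [-2.87, 2.87]. Speed limits (rad/s): [2.22, 2.22, 2.79, 3.14, 3.14, 3.14].

### API

Orientations are given as a unit quaternion [x, y, z, w].
In Python, from cell import r gives the robot as it stands.
- The arm moves only by the tool send_rows, never from a script. Its argument "plan" is one flat list of numbers, 7 for each row, row after row: the turn, a rotation vector about the tool's x, y, z in degrees, then the shift along the tool's x, y, z in m, then the finger opening in m, from 0 to 0.093. A call has exactly 8 rows; each row shifts and turns the commanded pose from where the row before left it, along the tool's axes as they then stand; what a row does not reach is not made up. A row lasts 1/10 s, in which the tool goes at most 50 mm and 8.59 degrees, less where a joint would pass 70% of its speed; a pose out of reach is approached as far as the arm can. A call with a gripper value outside its range is refused whole. The fingers move at their own pace and stop on an object; the grip force is fixed at half the most. Time passes only in rows, so rows that do not move let the fingers close, or fill a call up. It gives the time, the measured TCP pose, the force, the opening and the grip force at its end, in the units of the state.
- r.get_state(): the state, without advancing time (a new reading comes with each control period).
- r.read_camera(name): name is "scene" or "top"; returns a dict with "pixels" (480x640x3 uint8, blue, green, red), "mtx" (3x3 intrinsics, pixels), "k1" (the pictures are not rectified: a ray, as slopes to the right and down, at radius r is drawn at 1 + k1 r^2 times it, then the intrinsics apply), "camera_from_world" (4x4, takes a point from world to camera coordinates). Camera axes: x right, y down, z forward; pixel columns grow to the right and rows downward; lengths in mm; the calibration is good to about 2 mm. A picture is of the moment at which its call begins. There is no depth.
- r.hand_in(): hands the job in; it is judged then, once.
Trained networks look in the newest picture that a camera, given by its name, has taken for a name from the list of things; names that differ only in an ending like _2 or _b are one class to them, and where a whole thing is asked for, a point or a joint stands for the part that bears it (a point fixed in the world has none). Each returns a list of dicts, best first, with "confidence" (0 to 1); they miss things now and then, are a little off and sometimes report something else, mostly with a low value. They report only what shows in the picture. A call takes as long as a camera call. They do not tell look-alikes from the thing itself.
- r.boxes_of(camera, target): "rect" ([left, top, width, height] as shares, 0 to 1, of the picture: columns of its width, rows of its height, round what is visible of it).
- r.masks_of(camera, target): "pixels" (480x640 bool, what is visible of it) and "rect" ([left, top, width, height] as shares, 0 to 1, of the picture: columns of its width, rows of its height, round what is visible of it).
- r.mark_of(camera, target): "at" ([row, column] as shares, 0 to 1, of the picture: columns of its width, rows of its height: a listed point, or the origin of a listed thing).
The state is a dict: "time": time; "qpos": joint angles; "joint_vel": joint speeds; "joint_torque": joint torques, N m; "ee_pos": TCP position; "eef_rot": TCP orientation; "contact_force": force on the tool from outside, world axes, zero at the start; "ft_torque": the same for the moment, N m; "finger_gap": opening from 0.0 (shut) to 1.0 (fully open); "grasp_force": force on a finger pad.
Only numpy, scipy, OpenCV 4.12 (cv2) and the standard library are available. Lean on these libraries where they do the work, as an engineer would, in place of code of your own. Each camera call takes 0.05 s, during which the arm holds its last target. There are 200 camera calls.

### The job

Load the jar carrier for the next job: unhook its hold-down bar and swing it right up and back so that it stays open by itself, then stand every jar and can from the worktop upright on the carrier's deck, inside the rim, setting each down gently. When all are in, lower the bar fully and swing the yellow hook back over it until it rests on its staple; never lift the bar with the hook still over it or lay the hook down before the bar is lowered. The tall squeeze bottle at the back stays where it is.

Things in the scene. Friction and masses are not known exactly. Their poses are not given: they have to be found in the camera images.
- carrier: jar carrier fixed to the worktop: blue base plate 215 x 400 mm, 6 mm thick, with a black rubber deck inside a blue rim. Origin at the centre of its underside; its x points away from the robot (roughly), y to the left along its length, z up. The deck's top is 6 mm above the origin and clear inside the rim for 130 mm in x and 325 mm in y; the rim's top is 18 mm above the origin. Four posts at the corners, up to 110 mm high, stand outside the rim
- hold_bar (a joint): hinge angle (rad) of the hold-down bar, a U of steel rod 360 mm long with two 170 mm arms: 0 = lowered, level, its bar lying in the front posts along the carrier's front; it grows as the bar swings up and back about an axis along the carrier's y through hold_bar_hinge; straight up at 1.57, where it balances; stop at 1.85, leaning back on its stops, where it stays by its own weight. Let go before 1.57 it falls shut. Mass 0.25 kg, no spring
- hold_bar_hinge (a point): point on the bar's hinge axis midway along the carrier, at the rear: carrier x +85 mm, z 85 mm
- hold_bar_grip (a point): middle of the hold-down bar, on its axis, where it wears a black sleeve 16 mm thick and 130 mm long (along the carrier's y); 170 mm from the hinge axis; it can turn between the fingers. With the bar lowered it is 85 mm above the worktop and there is free air below and on both sides of it
- hook (a joint): hinge angle (rad) of the yellow hook at the carrier's front right: 0 = closed, level, lying to the left over the hold-down bar with its end on the brass staple; it grows as it swings up and over to the right about an axis along the carrier's x through hook_hinge; straight up at 1.57, where it balances; stop at 2.6, where it stays by its own weight. Mass 0.06 kg, no spring
- hook_hinge (a point): the hook's pivot, on the front right post: carrier x -104 mm, y -180 mm, z 103 mm
- hook_knob (a point): middle of the red pin on the hook's free end, 12 mm thick, sticking out 40 mm towards the robot (along the carrier's -x); 72 mm from the pivot axis; it can turn between the fingers
- wipe_bottle_c (a point): white squeeze bottle with a red tip, 64 mm wide, 186 mm tall, standing at the back of the worktop: not part of the load, stays where it is. Point half-way up. To its left a beige timer box, 110 mm tall, stands fixed, its front about 0.64 m ahead of the robot and its right side 0.32 m to the left
- jar_white_c (a point): white plastic jar with a blue lid, 66 mm in diameter, 66 mm tall, closed, heavy-footed, 0.26 kg, standing on the worktop; z is its upright axis. Point at its centre, half-way up. May be absent
- jar_amber_c (a point): amber jar with a black lid and a paper label, 64 mm in diameter, 70 mm tall, closed, heavy-footed, 0.26 kg, standing on the worktop; z is its upright axis. Point at its centre, half-way up. May be absent
- can_grey_c (a point): bare metal can, 66 mm in diameter, 62 mm tall, closed, heavy-footed, 0.26 kg, standing on the worktop; z is its upright axis. Point at its centre, half-way up. May be absent
- can_green_c (a point): green painted can, 64 mm in diameter, 72 mm tall, closed, heavy-footed, 0.26 kg, standing on the worktop; z is its upright axis. Point at its centre, half-way up. May be absent
Not all that is in view belongs to the job. Of the things that look like the part that bears can_green_c, the larger one is meant. Of the things that look like the part that bears jar_white_c, take the one that is farthest to the robot's right at the start.

How it is judged:
By the outcome, as a careful person would: the job done as asked, in the order asked, and still so for the second after the job is handed in, with the robot touching nothing.
Of jar_white, jar_amber, can_grey, can_green only 2 to 4 are there at a start; the rules pass over those that are not, and their reading is None.
At some moment in a run one of jar_white, jar_amber, can_grey, can_green may be knocked a few centimetres aside while the robot is not near it.
It also fails if it takes over 210 s, if anything falls off the work surface, if the arm or the gripper's body presses on something with over 40 N, if the wrist force passes 120 N, or if a joint passes its speed limit or range.

## Working session

There is one attempt and no reset: what is moved stays moved. The work goes in short steps, Python scripts to look and compute and a tool call to move; the robot and the scene stay as the last step left them, time stands still between calls to the robot, and variables do not carry over. Pictures are saved under pics/ and viewed, at most 14 in all, crops included, and the job is handed in when it is done.

Besides the shell and the picture viewer there is one more tool, called after ">>>" by a JSON object that holds its "api" and its "payload". send_rows: Moves the arm, as the interface text tells. Its arguments: {"type":"object","properties":{"plan":{"type":"array","items":{"type":"number"}}},"required":["plan"]}

```bash
ls; mkdir -p pics
python3 - <<'E'
from cell import r
import cv2
s=r.get_state();print(s, r.pinch_z)
for c in("scene","top"):
    d=r.read_camera(c);cv2.imwrite(f"pics/{c}0.png",d["pixels"]);print(c,d["mtx"],d["k1"],d["camera_from_world"])
    for n in["carrier","hold_bar_hinge","hold_bar_grip","hook_hinge","hook_knob","wipe_bottle_c","jar_white_c","jar_amber_c","can_grey_c","can_green_c"]:
        print(n,[(round(m["at"][1]*640),round(m["at"][0]*480),round(m["confidence"],2)) for m in r.mark_of(c,n)])
E
```

```text
pics
{'time': 0.0, 'qpos': array([-1.34858397e+00,  3.51251075e-01,  1.65244258e+00,  1.24651416e-05,
        1.13910746e+00, -8.45748680e-02]), 'joint_vel': array([-0.00103484,  0.00060361, -0.00082469,  0.00042146,  0.00017558,
       -0.00031835]), 'joint_torque': array([ 8.45419381e-04, -4.97319245e+01, -2.85258490e+01,  6.99901767e-02,
        2.56646995e-02, -9.16714180e-05]), 'ee_pos': array([ 166.06018951, -523.95747595,  218.08627936]), 'eef_rot': array([ 9.88258469e-01,  1.52790162e-01, -3.59039331e-05, -6.03192134e-04]), 'contact_force': array([ 0.06111366,  0.13338216, -0.06988199]), 'ft_torque': array([-0.01764852, -0.05202182, -0.03199557]), 'grasp_force': 0.0, 'finger_gap': 1.0001774697273502} 18.8
scene [[512.40806544   0.         322.76973212]
 [  0.         512.40806544 238.63806946]
 [  0.           0.           1.        ]] -0.03795769686866735 [[-8.96741300e-01 -4.42536859e-01 -4.02114263e-03  5.15985261e+02]
 [-2.42507623e-01  4.98969018e-01 -8.31997579e-01  2.06004095e+02]
 [ 3.70196021e-01 -7.45111433e-01 -5.54764687e-01  1.20624124e+03]
 [ 0.00000000e+00  0.0
[... 426 characters left out ...]
5.40107467]
 [  0.         590.04815499 241.78152033]
 [  0.           0.           1.        ]] -0.16269592796054308 [[ 1.80789826e-02 -9.99758269e-01 -1.25121243e-02  3.45404178e+01]
 [-9.89115545e-01 -1.60560326e-02 -1.46262241e-01  5.69808612e+02]
 [ 1.46025990e-01  1.50202092e-02 -9.89166722e-01  1.41462777e+03]
 [ 0.00000000e+00  0.00000000e+00  0.00000000e+00  1.00000000e+00]]
carrier [(379, 247, 0.6)]
hold_bar_hinge [(379, 210, 0.68)]
hold_bar_grip [(385, 282, 0.71)]
hook_hinge []
hook_knob [(383, 249, 0.58), (435, 294, 0.55)]
wipe_bottle_c [(262, 173, 0.64)]
jar_white_c [(261, 298, 0.84), (210, 314, 0.76)]
jar_amber_c []
can_grey_c []
can_green_c [(218, 250, 0.83), (260, 257, 0.76)]
```

View pics/top0.png

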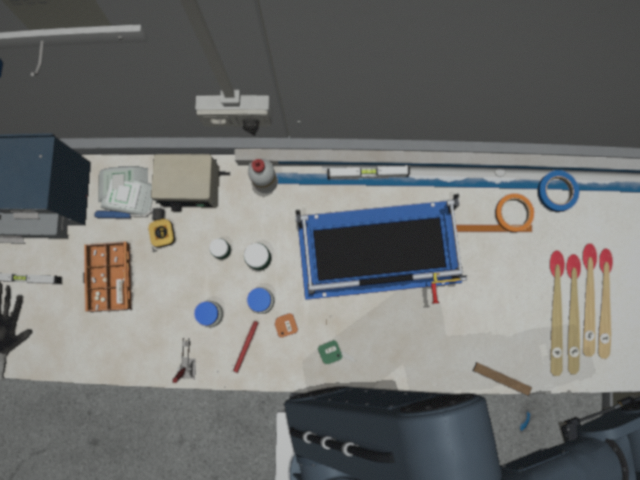

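View pics/scene0.png

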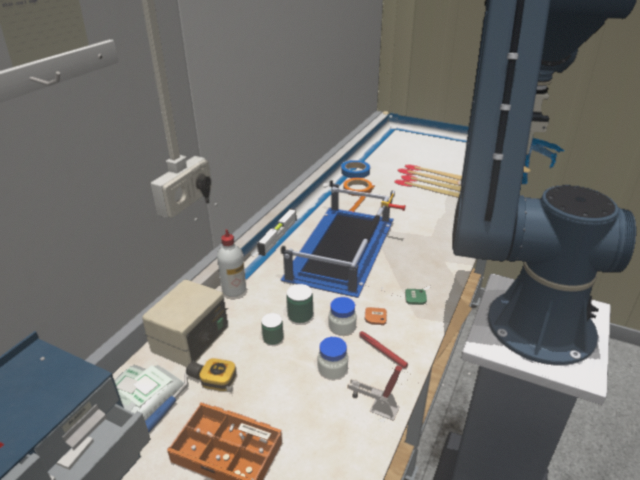

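```bash
cat > h.py <<'E'
import numpy as np, cv2
from cell import r
from scipy.spatial.transform import Rotation as R
def ray(d,uv):
    p=cv2.undistortPoints(np.array(uv,float).reshape(-1,1,2),d["mtx"],np.array([d["k1"],0,0,0.]))[:,0]
    T=d["camera_from_world"];c=-T[:3,:3].T@T[:3,3]
    return c,np.c_[p,np.ones(len(p))]@T[:3,:3]
def plane(d,uv,z):
    c,v=ray(d,uv);return (c+v*((z-c[2])/v[:,2])[:,None])[:,:2]
def proj(d,P):
    T=d["camera_from_world"];q,_=cv2.projectPoints(np.array(P,float).reshape(-1,1,3),cv2.Rodrigues(T[:3,:3])[0],T[:3,3],d["mtx"],np.array([d["k1"],0,0,0.]));return q[:,0]
def tri(a,b):
    A=[];B=[]
    for c,v in(a,b):
        v=v[0]/np.linalg.norm(v[0]);M=np.eye(3)-np.outer(v,v);A.append(M);B.append(M@c)
    return np.linalg.lstsq(np.vstack(A),np.hstack(B),rcond=None)[0]
def marks(c,n): return [(m["at"][1]*640,m["at"][0]*480,m["confidence"]) for m in r.mark_of(c,n)]
def st():
    s=r.get_state();print(round(s["time"],2),s["ee_pos"].round(1),R.from_quat(s["eef_rot"]).as_matrix().round(3).tolist(),s["contact_force"].round(1),round(s["finger_gap"]*93,1),s["grasp_force"]);return s
E
python3 - <<'E'
from h import *
D={c:r.read_camera(c) for c in("scene","top")}
for c,d in D.items():
    b=r.masks_of(c,"carrier");hsv=cv2.cvtColor(d["pixels"],cv2.COLOR_BGR2HSV)
    rc=b[0]["rect"];print(c,b[0]["confidence"],(np.array(rc)*[640,480,640,480]).round())
    blue=cv2.inRange(hsv,(105,120,40),(128,255,255))>0
    m=cv2.dilate(b[0]["pixels"].astype(np.uint8),np.ones((9,9)))>0
    ys,xs=np.nonzero(blue&m);n,l,sx,_=cv2.connectedComponentsWithStats((blue&m).astype(np.uint8));k=1+sx[1:,4].argmax();ys,xs=np.nonzero(l==k)
    P=plane(d,np.c_[xs,ys],6);print(cv2.minAreaRect(P.astype(np.float32)),cv2.boxPoints(cv2.minAreaRect(P.astype(np.float32))).round())
for n,pts,h in(("jar_white_c",((331,356),(342,316)),33),("can_green_c",((298,302),(271,325)),36)):
    for c,d in D.items():
        for m in marks(c,n): print(n,c,plane(d,[m[:2]],h).round(1),round(m[2],2))
for n in("hook_knob","hook_hinge","hold_bar_grip","hold_bar_hinge"):
    for c,d in D.items():
        for m in marks(c,n):print(n,c,plane(d,[m[:2]],103 if"hook"in n else 85).round(1),round(m[2],2))
big=cv2.resize(D["top"]["pixels"][190:330,180:480],None,fx=2.6,fy=2.6,interpolation=cv2.INTER_CUBIC);cv2.imwrite("pics/crop1.png",big)
E
```

```text
scene 0.7 [279. 184. 125. 114.]
((545.68603515625, 79.67620086669922), (98.414794921875, 229.91847229003906), 76.29752349853516) [[422.  59.]
 [646.   5.]
 [669. 100.]
 [446. 155.]]
top 0.91 [298. 194. 169. 108.]
((574.8922729492188, -96.49826049804688), (176.4086456298828, 369.12890625), 6.97212553024292) [[ 465.   76.]
 [ 510. -290.]
 [ 685. -269.]
 [ 640.   97.]]
jar_white_c scene [[430.3 205.1]] 0.96
jar_white_c scene [[385.7 327.3]] 0.69
jar_white_c top [[420.9 186.6]] 0.73
jar_white_c top [[392.4 327.5]] 0.57
can_green_c scene [[528.1 220.5]] 0.95
can_green_c scene [[548.5 314.8]] 0.62
can_green_c top [[527.7 206.3]] 0.81
can_green_c top [[545.8 305.6]] 0.81
hook_knob scene [[ 440. -189.]] 0.71
hook_knob scene [[710.7 224. ]] 0.37
hook_knob top [[ 442.9 -214.3]] 0.77
hook_knob top [[422.5 190.9]] 0.23
hook_hinge scene [[ 481.1 -289.6]] 0.77
hook_hinge scene [[720.4 222.8]] 0.18
hook_hinge top [[ 480.5 -279.9]] 0.94
hold_bar_grip scene [[ 475.  -120.7]] 0.84
hold_bar_grip top [[471.2 -95.8]] 0.68
hold_bar_hinge scene [[659.9 -82.9]] 0.56
hold_bar_hinge scene [[725.1 211.1]] 0.4
hold_bar_hinge top [[647.5 -84.9]] 0.97
hold_bar_hinge top [[ 483.1 -291.2]] 0.32
```

View pics/crop1.png

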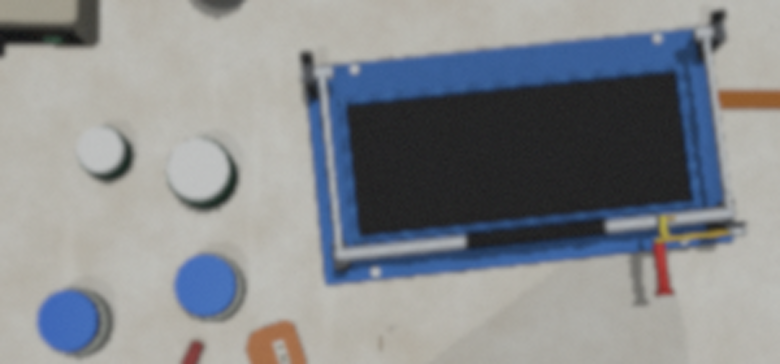

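```bash
cat > pose.py <<'E'
from h import *
from scipy.optimize import least_squares
d=r.read_camera("top");s=r.read_camera("scene")
C=[((327,283),(-107.5,200,3)),((733,240),(-107.5,-200,3)),((348,104),(65,162.5,6)),((678,72),(65,-162.5,8)),((690,202),(-65,-162.5,8)),((360,235),(-65,162.5,6)),((467,242),(-85,65,88)),((605,228),(-85,-65,88))]
uv=np.array([c[0] for c in C])/2.6+[180,190];X=np.array([c[1] for c in C],float)
def W(p,X): 
    c,q=np.cos(p[2]),np.sin(p[2]);return np.c_[np.array(X)[:,:2]@np.array([[c,q],[-q,c]])+p[:2],np.array(X)[:,2]]
f=least_squares(lambda p:(proj(d,W(p,X))-uv).ravel(),[570,-90,.1],loss="soft_l1");p=f.x
print(p.tolist());print((proj(d,W(p,X))-uv).round(1).tolist())
K=[(-85,0,85),(85,0,85),(-104,-180,103),(-128,-108,103),(-104,-108,103),(0,0,6)]
print(W(p,K).round(1).tolist());print("scene",proj(s,W(p,K)).round().tolist());print("top",proj(d,W(p,K)).round().tolist())
E
python3 pose.py
```

```text
[558.4791870198592, -93.0686256672639, 0.11416974528380262]
[[-0.8, 0.3], [0.8, 1.0], [-0.4, -0.1], [-0.6, -0.2], [1.1, 0.3], [-0.2, 0.4], [-0.4, -0.7], [0.9, -0.8]]
[[474.0, -102.8, 85.0], [642.9, -83.4, 85.0], [475.7, -283.7, 103.0], [443.6, -214.9, 103.0], [467.5, -212.2, 103.0], [558.5, -93.1, 6.0]]
scene [[372.0, 227.0], [314.0, 217.0], [394.0, 193.0], [397.0, 206.0], [389.0, 204.0], [342.0, 245.0]]
top [[386.0, 280.0], [379.0, 210.0], [463.0, 279.0], [435.0, 293.0], [433.0, 283.0], [380.0, 249.0]]
```

>>> {"api": "send_rows", "payload": {"plan": [0, 0, 5.5, 0, 0, 0, 0.093, 0, 0, 5.5, 0, 0, 0, 0.093, 0, 0, 0, 0.034, -0.031, 0, 0.06, 0, 0, 0, 0.034, -0.031, 0, 0.06, 0, 0, 0, 0.034, -0.031, 0, 0.06, 0, 0, 0, 0.034, -0.031, 0, 0.06, 0, 0, 0, 0.034, -0.031, 0, 0.06, 0, 0, 0, 0.034, -0.031, 0, 0.06]}}

```text
time: 2.8
ee_pos: [348.4, -314.7, 218.9]
eef_rot: [0.998, 0.057, 0.0, 0.0]
contact_force: [0.3, -0.4, 0.1]
finger_gap: 0.65
grasp_force: 0.0
```

>>> {"api": "send_rows", "payload": {"plan": [0, 0, 0, 0.035, -0.03, 0, 0.06, 0, 0, 0, 0.035, -0.03, 0, 0.06, 0, 0, 0, 0.035, -0.03, 0, 0.06, 0, 0, 0, 0, 0, 0.03, 0.05, 0, 0, 0, 0, 0, 0.025, 0.05, 0, 0, 0, 0, 0, 0, 0.05, 0, 0, 0, 0, 0, 0, 0.05, 0, 0, 0, 0, 0, 0, 0.05]}}

```text
time: 3.6
ee_pos: [442.0, -215.3, 165.0]
eef_rot: [0.998, 0.057, 0.001, 0.001]
contact_force: [-0.4, -0.2, -0.2]
finger_gap: 0.538
grasp_force: 0.0
```

```bash
cat >> h.py <<'E'
CP=(558.5,-93.1,.1142)
def carr(P,inv=True):
    c,s=np.cos(CP[2]),np.sin(CP[2]);P=np.array(P,float)
    q=P[:2]-CP[:2];return np.array([c*q[0]+s*q[1],-s*q[0]+c*q[1],P[2]])
def where():
    s=st();M=R.from_quat(s["eef_rot"]).as_matrix();g=s["ee_pos"]-18.8*M[:,2]
    print("tcp carrier",carr(s["ee_pos"]).round(1),"pinch carrier",carr(g).round(1),"q",s["qpos"].round(2));return s
E
python3 - <<'E'
from h import *
where()
d=r.read_camera("scene");cv2.imwrite("pics/s1.png",cv2.resize(d["pixels"][130:330,260:520],None,fx=3,fy=3))
t=r.read_camera("top")
for c,dd in(("scene",d),("top",t)):
    print(c,marks(c,"hook_knob"),plane(t,[(380,160),(380,140)],0))
E
```

```text
3.6 [ 442.  -215.3  165. ] [[0.993, 0.114, 0.002], [0.114, -0.993, -0.001], [0.002, 0.001, -1.0]] [-0.4 -0.2 -0.2] 50.1 0.0
tcp carrier [-129.7 -108.2  165. ] pinch carrier [-129.7 -108.1  183.8] q [-0.55  0.31  1.86  0.    0.97  0.91]
scene [(395.20000000000005, 206.78400000000002, 0.54)] [[792.82822908 -93.27969611]
 [847.33454498 -93.28627293]]
top [(381.696, 246.91199999999998, 0.42)] [[792.82822908 -93.27969611]
 [847.33454498 -93.28627293]]
```

View pics/s1.png

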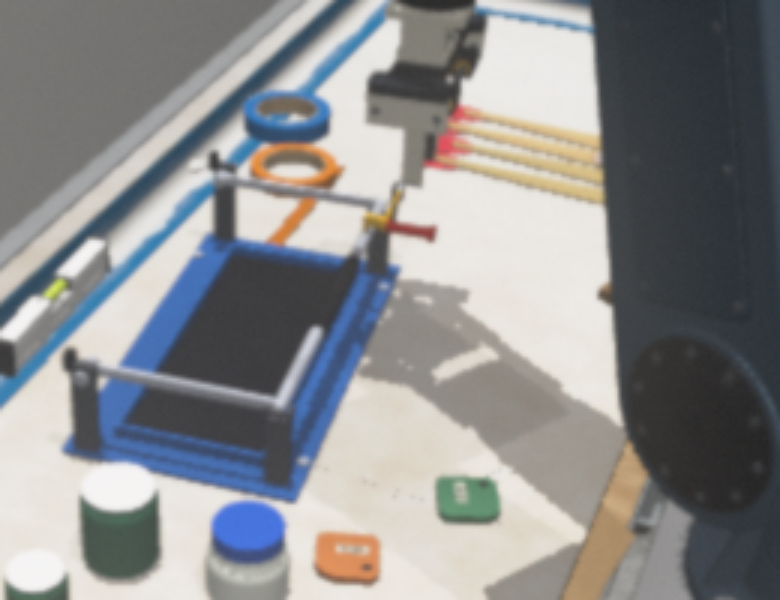

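>>> {"api": "send_rows", "payload": {"plan": [0, 0, 0, 0, 0, 0.02, 0.05, 0, 0, 0, 0, 0, 0.02, 0.05, 0, 0, 0, 0, 0, 0.02, 0.05, 0, 0, 0, 0, 0, 0.019, 0.05, 0, 0, 0, 0, 0, 0, 0.02, 0, 0, 0, 0, 0, 0, 0.0, 0, 0, 0, 0, 0, 0, 0.0, 0, 0, 0, 0, 0, 0, 0.0]}}

```text
time: 4.6
ee_pos: [441.9, -215.0, 85.6]
eef_rot: [0.998, 0.057, 0.001, 0.0]
contact_force: [0.6, -0.8, -0.1]
finger_gap: 0.243
grasp_force: 0.0
```

```bash
python3 -c "
from h import *
where()
th=np.linspace(0,2.6,15);P=np.c_[72*np.cos(th),72*np.sin(th)];print(np.c_[th[1:],np.diff(P,axis=0)].round(1).tolist())"
```

```text
4.6 [ 441.9 -215.    85.6] [[0.993, 0.115, 0.001], [0.115, -0.993, -0.001], [0.001, 0.001, -1.0]] [ 0.6 -0.8 -0.1] 22.6 0.0
tcp carrier [-129.7 -107.8   85.6] pinch carrier [-129.7 -107.8  104.4] q [-0.55  0.44  1.91 -0.    0.79  0.91]
[[0.2, -1.2, 13.3], [0.4, -3.7, 12.8], [0.6, -6.0, 11.9], [0.7, -8.1, 10.6], [0.9, -9.9, 9.0], [1.1, -11.4, 7.0], [1.3, -12.5, 4.7], [1.5, -13.1, 2.4], [1.7, -13.4, -0.1], [1.9, -13.1, -2.6], [2.0, -12.4, -4.9], [2.2, -11.3, -7.1], [2.4, -9.8, -9.1], [2.6, -7.9, -10.8]]
```

>>> {"api": "send_rows", "payload": {"plan": [0, 0, 0, 0, 0, 0, 0.0, 0, 0, 0, 0, 0, 0, 0.0, 0, 0, 0, 0, 0, 0, 0.0, 0, 0, 0, 0, 0, 0, 0.0, 0, 0, 0, 0, 0.001, -0.013, 0, 0, 0, 0, 0, 0.004, -0.013, 0, 0, 0, 0, 0, 0.006, -0.012, 0, 0, 0, 0, 0, 0.008, -0.011, 0]}}

```text
time: 5.4
ee_pos: [443.2, -229.8, 134.4]
eef_rot: [0.998, 0.057, -0.001, -0.004]
contact_force: [0.9, 26.7, 16.4]
finger_gap: 0.12
grasp_force: 30.0
```

>>> {"api": "send_rows", "payload": {"plan": [0, 0, 0, 0, -0.003, -0.002, 0.0, 0, 0, 0, 0, 0, 0, 0, 0, 0, 0, 0, 0.01, -0.009, 0.0, 0, 0, 0, 0, 0.011, -0.007, 0.0, 0, 0, 0, 0, 0.0125, -0.005, 0, 0, 0, 0, 0, 0.013, -0.0025, 0, 0, 0, 0, 0, 0.0, 0, 0, 0, 0, 0, 0, 0, 0, 0]}}

```text
time: 6.2
ee_pos: [448.9, -277.5, 160.2]
eef_rot: [0.998, 0.057, 0.0, 0.001]
contact_force: [-1.8, 1.6, 11.1]
finger_gap: 0.118
grasp_force: 30.0
```

```bash
python3 -c "
from h import *
where()"
```

```text
6.2 [ 448.9 -277.5  160.2] [[0.993, 0.114, 0.001], [0.114, -0.993, -0.001], [0.001, 0.001, -1.0]] [-1.8  1.6 11.1] 10.9 30.002338886260986
tcp carrier [-129.9 -170.7  160.2] pinch carrier [-129.9 -170.7  179. ] q [-0.64  0.38  1.77 -0.    0.99  0.82]
```

>>> {"api": "send_rows", "payload": {"plan": [0, 0, 0, 0, 0.013, -0.001, 0.0, 0, 0, 0, 0, 0.0135, 0, 0, 0, 0, 0, 0, 0.013, 0.003, 0.0, 0, 0, 0, 0, 0.012, 0.005, 0.0, 0, 0, 0, 0, 0.011, 0.007, 0, 0, 0, 0, 0, 0.009, 0.009, 0, 0, 0, 0, 0, 0, 0, 0, 0, 0, 0, 0, 0, 0, 0.0]}}

```text
time: 7.0
ee_pos: [456.6, -345.1, 133.4]
eef_rot: [0.998, 0.057, -0.001, -0.004]
contact_force: [8.4, 14.9, -10.6]
finger_gap: 0.119
grasp_force: 29.9
```

>>> {"api": "send_rows", "payload": {"plan": [0, 0, 0, 0, -0.002, 0.001, 0.03, 0, 0, 0, 0, 0, 0, 0.04, 0, 0, 0, 0, 0, 0, 0.04, 0, 0, 0, 0, 0, 0, 0.04, 0, 0, 0, 0, 0, 0, 0.05, 0, 0, 0, 0, 0, -0.03, 0.05, 0, 0, 0, 0, 0, -0.04, 0.05, 0, 0, 0, 0, -0.04, -0.02, 0.05]}}

```text
time: 7.8
ee_pos: [452.9, -309.0, 228.1]
eef_rot: [0.998, 0.056, 0.002, 0.002]
contact_force: [-0.4, 0.2, 0.4]
finger_gap: 0.536
grasp_force: 0.0
```

Run:
```python
from h import *
where()
d=r.read_camera("scene");cv2.imwrite("pics/s2.png",cv2.resize(d["pixels"][130:330,260:520],None,fx=3,fy=3))
```

```text
7.8 [ 452.9 -309.   228.1] [[0.994, 0.112, 0.004], [0.112, -0.994, -0.004], [0.003, 0.004, -1.0]] [-0.4  0.2  0.4] 49.9 0.0
tcp carrier [-129.5 -202.4  228.1] pinch carrier [-129.5 -202.4  246.9] q [-0.68  0.34  1.65 -0.    1.15  0.78]
```

View pics/s2.png

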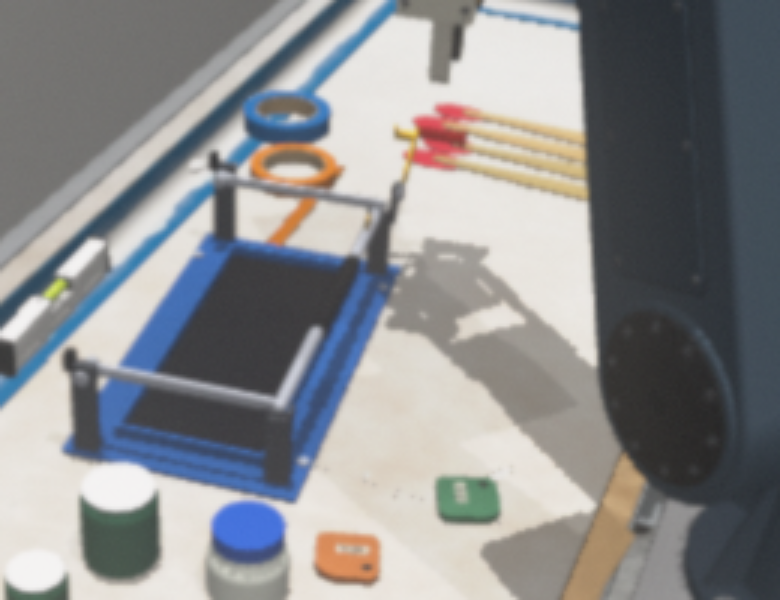

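>>> {"api": "send_rows", "payload": {"plan": [0, 0, 0, 0.009, -0.0405, 0, 0.05, 0, 0, 0, 0.009, -0.0405, 0, 0.05, 0, 0, 0, 0.009, -0.0405, 0, 0.05, 0, 0, 0, 0.009, -0.0405, 0, 0.05, 0, 0, 0, 0.009, -0.0405, 0, 0.05, 0, 0, -8.2, 0, 0, 0, 0.05, 0, 0, -8.2, 0, 0, 0, 0.05, 0, 0, -8.2, 0, 0, 0, 0.05]}}

```text
time: 8.65
ee_pos: [473.6, -99.5, 225.3]
eef_rot: [0.962, 0.272, 0.0, 0.0]
contact_force: [-0.1, 0.7, 0.3]
finger_gap: 0.539
grasp_force: 0.0
```

>>> {"api": "send_rows", "payload": {"plan": [0, 0, -8.2, 0, 0, 0, 0.05, 0, 0, -8.2, 0, 0, 0, 0.05, 0, 0, -8.2, 0, 0, 0, 0.05, 0, 0, -8.2, 0, 0, 0, 0.05, 0, 0, -8.2, 0, 0, 0, 0.05, 0, 0, -8.1, 0, 0, 0, 0.05, 0, 0, -8.1, 0, 0, 0, 0.05, 0, 0, -8.1, 0, 0, 0, 0.05]}}

```text
time: 9.45
ee_pos: [473.5, -99.9, 225.2]
eef_rot: [0.664, 0.748, 0.0, 0.0]
contact_force: [0.4, -1.2, 0.0]
finger_gap: 0.537
grasp_force: 0.0
```

Run:
```python
from h import *
where()
```

```text
9.45 [473.5 -99.9 225.2] [[-0.119, 0.993, 0.0], [0.993, 0.119, -0.0], [-0.0, 0.0, -1.0]] [ 0.4 -1.2  0. ] 49.9 0.0
tcp carrier [-85.2   2.9 225.2] pinch carrier [-85.2   3.  244. ] q [-0.3   0.22  1.81 -0.    1.11 -0.42]
```

Down to pinch z ≈ 86 and close.

>>> {"api": "send_rows", "payload": {"plan": [0, 0, 0, 0, 0, 0.04, 0.05, 0, 0, 0, 0, 0, 0.04, 0.05, 0, 0, 0, 0, 0, 0.035, 0.05, 0, 0, 0, 0, 0, 0.025, 0.05, 0, 0, 0, 0, 0, 0.018, 0.05, 0, 0, 0, 0, 0, 0, 0.0, 0, 0, 0, 0, 0, 0, 0.0, 0, 0, 0, 0, 0, 0, 0.0]}}

```text
time: 10.25
ee_pos: [474.2, -100.0, 68.2]
eef_rot: [0.666, 0.746, 0.0, 0.001]
contact_force: [-0.7, -0.3, -0.3]
finger_gap: 0.327
grasp_force: 0.0
```

>>> {"api": "send_rows", "payload": {"plan": [0, 0, 0, 0, 0, 0, 0, 0, 0, 0, 0, 0, 0, 0, 0, 0, 0, 0, 0, 0, 0, 0, 0, 0, 0, 0, 0, 0, 0, 0, 0, 0, 0, 0, 0, 0, 0, 0, 0, 0, 0, 0.0, 0, 0, 0, 0, 0, 0, 0.0, 0, 0, 0, 0, 0, 0, 0.0]}}

```text
time: 11.05
ee_pos: [476.0, -99.9, 68.3]
eef_rot: [0.666, 0.746, 0.002, 0.003]
contact_force: [9.6, 4.2, -1.8]
finger_gap: 0.165
grasp_force: 30.0
```

Run:
```python
from h import *
where()
```

```text
11.05 [476.  -99.9  68.3] [[-0.113, 0.994, 0.006], [0.994, 0.113, -0.001], [-0.001, 0.006, -1.0]] [ 9.6  4.2 -1.8] 15.4 30.03237694501877
tcp carrier [-82.7   2.7  68.3] pinch carrier [-82.8   2.7  87.1] q [-0.3   0.46  1.94  0.    0.74 -0.42]
```

```bash
cat > arc.py <<'E'
import numpy as np,sys
# args: th0 th1 tilt0 tilt1 n ; shifts in pre-row tool axes, tool y=carrier x, z=down at tilt 0
def arc(t0,t1,f0,f1,n,xh=87.5,zh=87):
    T=lambda t,f:np.array([xh-170*np.cos(t),zh+170*np.sin(t)])+18.8*np.array([np.sin(f),-np.cos(f)])
    th=np.linspace(t0,t1,n+1);fi=np.radians(np.linspace(f0,f1,n+1));c=T(th[0],fi[0]);ft=fi[0]
    dt=round((f1-f0)/n,1)
    for i in range(n):
        d=T(th[i+1],fi[i+1])-c;ax=np.array([np.cos(ft),np.sin(ft)]);az=np.array([np.sin(ft),-np.cos(ft)])
        y,z=round(d@ax/1e3,4),round(d@az/1e3,4);c=c+1e3*(y*ax+z*az);ft+=np.radians(dt)
        print([-dt,0,0,0,y,z])
arc(*map(float,sys.argv[1:5]),int(sys.argv[5]),*map(float,sys.argv[6:]))
E
python3 arc.py 0 1.8 0 36 24
```

```text
[-1.5, 0, 0, 0, np.float64(0.001), np.float64(-0.0127)]
[-1.5, 0, 0, 0, np.float64(0.0022), np.float64(-0.0127)]
[-1.5, 0, 0, 0, np.float64(0.0035), np.float64(-0.0124)]
[-1.5, 0, 0, 0, np.float64(0.0048), np.float64(-0.012)]
[-1.5, 0, 0, 0, np.float64(0.0059), np.float64(-0.0115)]
[-1.5, 0, 0, 0, np.float64(0.0071), np.float64(-0.0109)]
[-1.5, 0, 0, 0, np.float64(0.0082), np.float64(-0.0102)]
[-1.5, 0, 0, 0, np.float64(0.0091), np.float64(-0.0094)]
[-1.5, 0, 0, 0, np.float64(0.0101), np.float64(-0.0084)]
[-1.5, 0, 0, 0, np.float64(0.0108), np.float64(-0.0075)]
[-1.5, 0, 0, 0, np.float64(0.0116), np.float64(-0.0063)]
[-1.5, 0, 0, 0, np.float64(0.0121), np.float64(-0.0052)]
[-1.5, 0, 0, 0, np.float64(0.0126), np.float64(-0.0041)]
[-1.5, 0, 0, 0, np.float64(0.0129), np.float64(-0.0027)]
[-1.5, 0, 0, 0, np.float64(0.0132), np.float64(-0.0015)]
[-1.5, 0, 0, 0, np.float64(0.0132), np.float64(-0.0002)]
[-1.5, 0, 0, 0, np.float64(0.0132), np.float64(0.0011)]
[-1.5, 0, 0, 0, np.float64(0.013), np.float64(0.0023)]
[-1.5, 0, 0, 0, np.float64(0.0127), np.float64(0.0036)]
[-1.5, 0, 0, 0, np.float64(0.0123), np.float64(0.0049)]
[-1.5, 0, 0, 0, np.float64(0.0118), np.float64(0.006)]
[-1.5, 0, 0, 0, np.float64(0.011), np.float64(0.0071)]
[-1.5, 0, 0, 0, np.float64(0.0103), np.float64(0.0081)]
[-1.5, 0, 0, 0, np.float64(0.0095), np.float64(0.0091)]
```

>>> {"api": "send_rows", "payload": {"plan": [-1.5, 0, 0, 0, 0.0035, -0.0127, 0, -1.5, 0, 0, 0, 0.0022, -0.0127, 0, -1.5, 0, 0, 0, 0.0035, -0.0124, 0, -1.5, 0, 0, 0, 0.0048, -0.012, 0, -1.5, 0, 0, 0, 0.0059, -0.0115, 0, -1.5, 0, 0, 0, 0.0071, -0.0109, 0, -1.5, 0, 0, 0, 0.0082, -0.0102, 0, -1.5, 0, 0, 0, 0.0091, -0.0094, 0]}}

```text
time: 11.85
ee_pos: [503.6, -96.1, 162.7]
eef_rot: [0.662, 0.743, 0.074, 0.065]
contact_force: [-42.1, -16.4, 20.6]
finger_gap: 0.162
grasp_force: 30.0
```

Run:
```python
from h import *
where()
t=.6;print(87.5-170*np.cos(t),87+170*np.sin(t))
```

```text
11.85 [503.6 -96.1 162.7] [[-0.115, 0.974, 0.194], [0.993, 0.113, 0.024], [0.001, 0.196, -0.981]] [-42.1 -16.4  20.6] 15.0 30.041309148073196
tcp carrier [-54.9   3.2 162.7] pinch carrier [-58.6   3.2 181.1] q [-0.33  0.27  1.94  0.12  0.76 -0.52]
-52.80705453464532 182.989220477156
```

>>> {"api": "send_rows", "payload": {"plan": [0, 0, 0, 0, -0.0031, -0.0022, 0, -1.5, 0, 0, 0, 0.0101, -0.0084, 0, -1.5, 0, 0, 0, 0.0108, -0.0075, 0, -1.5, 0, 0, 0, 0.0116, -0.0063, 0, -1.5, 0, 0, 0, 0.0121, -0.0052, 0, -1.5, 0, 0, 0, 0.0126, -0.0041, 0, -1.5, 0, 0, 0, 0.0129, -0.0027, 0, 0, 0, 0, 0, 0, 0, 0]}}

```text
time: 12.65
ee_pos: [564.7, -89.4, 218.7]
eef_rot: [0.655, 0.733, 0.137, 0.122]
contact_force: [-6.9, 0.1, 8.5]
finger_gap: 0.163
grasp_force: 30.0
```

Run:
```python
from h import *
where()
t=1.05;print(84-170*np.cos(t),88.5+170*np.sin(t))
```

```text
12.65 [564.7 -89.4 218.7] [[-0.113, 0.927, 0.358], [0.994, 0.106, 0.04], [-0.0, 0.36, -0.933]] [-6.9  0.1  8.5] 15.1 29.997503757476807
tcp carrier [  6.5   3.  218.7] pinch carrier [-2.000e-01  3.000e+00  2.363e+02] q [-0.31  0.24  1.86  0.23  0.72 -0.57]
-0.5870781415935795 235.96194835098288
```

>>> {"api": "send_rows", "payload": {"plan": [-1.5, 0, 0, 0, 0.0132, -0.0015, 0, -1.5, 0, 0, 0, 0.0132, -0.0002, 0, -1.5, 0, 0, 0, 0.0132, 0.0011, 0, -1.5, 0, 0, 0, 0.013, 0.0023, 0, -1.5, 0, 0, 0, 0.0127, 0.0036, 0, -1.5, 0, 0, 0, 0.0123, 0.0049, 0, -1.5, 0, 0, 0, 0.0118, 0.006, 0, 0, 0, 0, 0, 0, 0, 0]}}

```text
time: 13.45
ee_pos: [653.3, -79.5, 241.4]
eef_rot: [0.641, 0.718, 0.203, 0.182]
contact_force: [-0.3, -2.8, 1.1]
finger_gap: 0.165
grasp_force: 30.0
```

Run:
```python
from h import *
where()
t=1.575;print(84-170*np.cos(t),88.5+170*np.sin(t))
```

```text
13.45 [653.3 -79.5 241.4] [[-0.113, 0.846, 0.521], [0.994, 0.096, 0.059], [-0.0, 0.524, -0.852]] [-0.3 -2.8  1.1] 15.3 29.99919891357422
tcp carrier [ 95.7   2.7 241.4] pinch carrier [ 85.9   2.8 257.4] q [-0.28  0.31  1.75  0.37  0.59 -0.65]
84.71462234019701 258.49849797839653
```

>>> {"api": "send_rows", "payload": {"plan": [-1.5, 0, 0, 0, 0.011, 0.0071, 0, -1.5, 0, 0, 0, 0.0103, 0.0081, 0, -1.5, 0, 0, 0, 0.0095, 0.0091, 0, 0, 0, 0, 0, 0.003, 0.003, 0, 0, 0, 0, 0, 0, 0, 0, 0, 0, 0, 0, 0, 0, 0.03, 0, 0, 0, 0, 0, 0, 0.04, 0, 0, 0, 0, 0, 0, 0.05]}}

```text
time: 14.25
ee_pos: [695.0, -74.5, 237.5]
eef_rot: [0.633, 0.709, 0.231, 0.206]
contact_force: [-0.0, -0.0, 0.5]
finger_gap: 0.371
grasp_force: 0.0
```

Run:
```python
from h import *
where()
```

```text
14.25 [695.  -74.5 237.5] [[-0.113, 0.804, 0.584], [0.994, 0.091, 0.066], [-0.0, 0.588, -0.809]] [-0.  -0.   0.5] 34.5 0.0
tcp carrier [137.7   2.9 237.5] pinch carrier [126.6   2.9 252.7] q [-0.26  0.37  1.71  0.46  0.51 -0.71]
```

>>> {"api": "send_rows", "payload": {"plan": [0, 0, 0, 0, 0, 0, 0.05, 0, 0, 0, 0, 0, -0.02, 0.05, 0, 0, 0, 0, 0, -0.035, 0.05, 0, 0, 0, 0, 0, -0.035, 0.05, 0, 0, 0, 0, 0, -0.035, 0.06, 7.2, 0, 0, 0, -0.03, 0, 0.08, 7.2, 0, 0, 0, -0.03, 0, 0.08, 7.2, 0, 0, 0, -0.03, 0, 0.08]}}

```text
time: 15.05
ee_pos: [542.7, -92.2, 295.4]
eef_rot: [0.661, 0.74, 0.092, 0.082]
contact_force: [-0.1, 0.5, -1.5]
finger_gap: 0.83
grasp_force: 0.0
```

>>> {"api": "send_rows", "payload": {"plan": [7.2, 0, 0, 0, 0, 0, 0.08, 7.2, 0, 0, 0, 0, 0, 0.08, 0, 0, 8.2, 0, 0, 0, 0.08, 0, 0, 8.2, 0, 0, 0, 0.08, 0, 0, 8.2, 0, 0, 0, 0.08, 0, 0, 8.2, 0, 0, 0, 0.08, 0, 0, 8.2, 0, 0, 0, 0.08, 0, 0, 8.2, 0, 0, 0, 0.08]}}

```text
time: 15.85
ee_pos: [544.0, -91.7, 295.3]
eef_rot: [0.917, 0.398, 0.0, 0.0]
contact_force: [1.0, 0.9, -0.4]
finger_gap: 0.86
grasp_force: 0.0
```

>>> {"api": "send_rows", "payload": {"plan": [0, 0, 8.2, 0, 0, 0, 0.08, 0, 0, 8.2, 0, 0, 0, 0.08, 0, 0, 8.2, 0, 0, 0, 0.08, 0, 0, 8.1, 0, 0, 0, 0.08, 0, 0, 8.1, 0, 0, 0, 0.08, 0, 0, 0, 0, 0, 0, 0.08, 0, 0, 0, 0, 0, 0, 0.08, 0, 0, 0, 0, 0, 0, 0.08]}}

```text
time: 16.65
ee_pos: [544.0, -91.8, 295.2]
eef_rot: [0.998, 0.058, 0.0, -0.0]
contact_force: [0.2, 1.0, -0.2]
finger_gap: 0.862
grasp_force: 0.0
```

```bash
cat > look.py <<'E'
from h import *
where()
D={c:r.read_camera(c) for c in("scene","top")}
def circ(c,n,hgt):
    # rim-centre from mask: fit of the mask's centroid against model silhouette
    from scipy.optimize import minimize
    d=D[c]
    for m in r.masks_of(c,n):
        ys,xs=np.nonzero(m["pixels"]);ctr=np.array([xs.mean(),ys.mean()])
        p=plane(d,[ctr],hgt/2)[0]
        a=np.linspace(0,6.28,40)
        for _ in range(4):
            Q=np.vstack([np.c_[p[0]+32.5*np.cos(a),p[1]+32.5*np.sin(a),np.full(40,z)] for z in(0,hgt)])
            hu=cv2.convexHull(proj(d,Q).astype(np.float32));M=cv2.moments(hu);cc=np.array([M["m10"]/M["m00"],M["m01"]/M["m00"]])
            p=p+plane(d,[ctr],hgt/2)[0]-plane(d,[cc],hgt/2)[0]
        print(c,n,p.round(1),"carrier",carr([*p,0])[:2].round(1),"conf",round(m["confidence"],2),"px",ctr.round(),len(xs),"model area",round(M["m00"]))
E
cat look.py > look1.py
cat >> look1.py <<'E'
for c in D: circ(c,"jar_white_c",66);circ(c,"can_green_c",72)
cv2.imwrite("pics/s3.png",D["scene"]["pixels"])
E
python3 look1.py
```

```text
16.65 [544.  -91.8 295.2] [[0.993, 0.116, 0.0], [0.116, -0.993, 0.0], [0.0, 0.0, -1.0]] [ 0.2  1.  -0.2] 80.2 0.0
tcp carrier [-14.2   3.  295.2] pinch carrier [-14.2   3.  314. ] q [-0.25  0.29  1.55  0.    1.31  1.2 ]
scene jar_white_c [387.2 334.1] carrier [-121.5  443.9] conf 0.68 px [333. 357.] 1045 model area 1221
scene jar_white_c [767.6 162. ] carrier [236.8 229.6] conf 0.67 px [230. 266.] 1445 model area 787
scene jar_white_c [463.2 201.2] carrier [-61.2 303.3] conf 0.66 px [328. 309.] 872 model area 976
scene can_green_c [532.  214.6] carrier [  8.7 308.7] conf 0.98 px [299. 303.] 912 model area 1005
scene can_green_c [546.1 318.2] carrier [ 34.6 410.1] conf 0.62 px [272. 329.] 606 model area 1139
top jar_white_c [386.5 328.2] carrier [-122.9  438.2] conf 0.93 px [209. 314.] 607 model area 684
top jar_white_c [462.6 195.2] carrier [-62.4 297.3] conf 0.79 px [263. 284.] 580 model area 638
top can_green_c [530.9 211.1] carrier [  7.2 305.3] conf 0.82 px [258. 256.] 648 model area 665
top can_green_c [548.4 305.2] carrier [ 35.3 396.8] conf 0.62 px [220. 248.] 329 model area 695
top can_green_c [568.3 -39.1] carrier [15.9 52.5] conf 0.21 px [359. 243.] 6483 model area 649
```

View pics/s3.png

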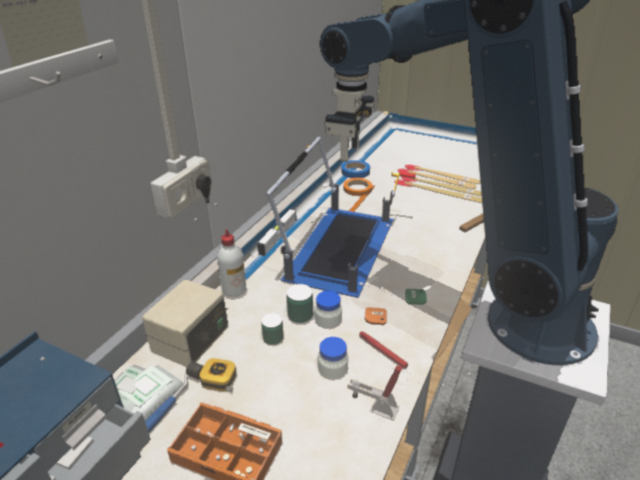

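>>> {"api": "send_rows", "payload": {"plan": [0, 0, 0, -0.007, -0.0425, 0, 0.091, 0, 0, 0, -0.007, -0.0425, 0, 0.091, 0, 0, 0, -0.007, -0.0425, 0, 0.091, 0, 0, 0, -0.007, -0.0425, 0, 0.091, 0, 0, 0, -0.007, -0.0425, 0, 0.091, 0, 0, 0, -0.006, -0.0425, 0, 0.091, 0, 0, 0, -0.0065, -0.0425, 0, 0.091, 0, 0, 0, 0, 0, 0.04, 0.091]}}

```text
time: 17.75
ee_pos: [464.2, 202.9, 258.7]
eef_rot: [0.998, 0.059, 0.004, -0.002]
contact_force: [1.1, -0.4, -1.4]
finger_gap: 0.98
grasp_force: 0.0
```

>>> {"api": "send_rows", "payload": {"plan": [0, 0, 0, 0, 0, 0.045, 0.091, 0, 0, 0, 0, 0, 0.045, 0.091, 0, 0, 0, 0, 0, 0.04, 0.091, 0, 0, 0, 0, 0, 0.03, 0.091, 0, 0, 0, 0, 0, 0.01, 0.091, 0, 0, 0, 0, 0, 0, 0.091, 0, 0, 0, 0, 0, 0, 0.091, 0, 0, 0, 0, 0, 0, 0.091]}}

```text
time: 18.55
ee_pos: [464.3, 198.8, 86.7]
eef_rot: [0.998, 0.057, 0.001, -0.0]
contact_force: [0.6, -0.8, 0.3]
finger_gap: 0.981
grasp_force: 0.0
```

Run:
```python
from h import *
where()
t=r.read_camera("top");s=r.read_camera("scene")
cv2.imwrite("pics/c4.png",np.hstack([cv2.resize(t["pixels"][220:320,180:310],None,fx=3,fy=3)[:, :390],cv2.resize(s["pixels"][250:350,250:380],None,fx=3,fy=3)]))
```

```text
18.55 [464.3 198.8  86.7] [[0.994, 0.113, 0.003], [0.113, -0.994, 0.001], [0.003, -0.001, -1.0]] [ 0.6 -0.8  0.3] 91.2 0.0
tcp carrier [-60.4 300.7  86.7] pinch carrier [-60.4 300.7 105.5] q [0.31 0.45 1.88 0.   0.8  1.77]
```

View pics/c4.png

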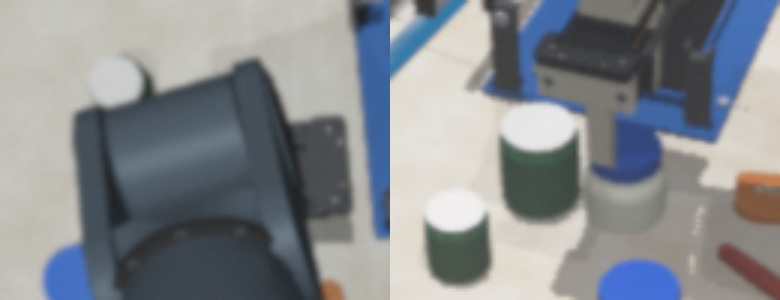

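>>> {"api": "send_rows", "payload": {"plan": [0, 0, 0, 0, 0, 0.02, 0.091, 0, 0, 0, 0, 0, 0.02, 0.091, 0, 0, 0, 0, 0, 0.015, 0.091, 0, 0, 0, 0, 0, 0.01, 0.091, 0, 0, 0, 0, 0, 0, 0.05, 0, 0, 0, 0, 0, 0, 0.05, 0, 0, 0, 0, 0, 0, 0.05, 0, 0, 0, 0, 0, 0, 0.05]}}

```text
time: 19.45
ee_pos: [463.7, 198.6, 20.9]
eef_rot: [0.998, 0.057, 0.001, -0.0]
contact_force: [-0.7, 0.3, 4.9]
finger_gap: 0.698
grasp_force: 30.0
```

>>> {"api": "send_rows", "payload": {"plan": [0, 0, 0, 0, 0, 0, 0.05, 0, 0, 0, 0, 0, 0, 0.05, 0, 0, 0, 0, 0, 0, 0.05, 0, 0, 0, 0, 0, 0, 0.05, 0, 0, 0, 0, 0, 0, 0.05, 0, 0, 0, 0, 0, 0, 0.05, 0, 0, 0, 0, 0, 0, 0.05, 0, 0, 0, 0, 0, 0, 0.05]}}

```text
time: 20.25
ee_pos: [463.7, 198.6, 20.8]
eef_rot: [0.998, 0.057, 0.001, -0.0]
contact_force: [-0.7, -0.6, 6.9]
finger_gap: 0.7
grasp_force: 30.0
```

```bash
python3 -c "
from h import *
where()"
```

```text
20.25 [463.7 198.6  20.8] [[0.994, 0.113, 0.001], [0.113, -0.994, 0.0], [0.001, -0.0, -1.0]] [-0.7 -0.6  6.9] 65.1 30.00138862989843
tcp carrier [-60.9 300.6  20.8] pinch carrier [-60.9 300.6  39.6] q [ 0.31  0.57  1.9  -0.    0.66  1.77]
```

>>> {"api": "send_rows", "payload": {"plan": [0, 0, 0, 0, 0, -0.02, 0.05, 0, 0, 0, 0, 0, -0.04, 0.05, 0, 0, 0, 0, 0, -0.04, 0.05, 0, 0, 0, 0, 0, -0.03, 0.05, 0, 0, 0, 0.01, 0.04, 0, 0.05, 0, 0, 0, 0.01, 0.045, 0, 0.05, 0, 0, 0, 0.01, 0.045, 0, 0.05, 0, 0, 0, 0.01, 0.045, 0, 0.05]}}

```text
time: 21.05
ee_pos: [522.8, 27.4, 150.1]
eef_rot: [0.998, 0.057, -0.0, -0.0]
contact_force: [0.5, 0.5, -3.2]
finger_gap: 0.699
grasp_force: 30.0
```

>>> {"api": "send_rows", "payload": {"plan": [0, 0, 0, 0.013, 0.045, 0, 0.05, 0, 0, 0, 0, 0.045, 0, 0.05, 0, 0, 0, 0, 0.045, 0, 0.05, 0, 0, 0, 0, 0.0385, 0, 0.05, 0, 0, 0, 0, 0, 0.03, 0.05, 0, 0, 0, 0, 0, 0.03, 0.05, 0, 0, 0, 0, 0, 0.03, 0.05, 0, 0, 0, 0, 0, 0, 0.05]}}

```text
time: 21.85
ee_pos: [552.7, -141.0, 56.6]
eef_rot: [0.998, 0.056, -0.003, -0.001]
contact_force: [0.0, 1.2, -3.7]
finger_gap: 0.701
grasp_force: 30.0
```

```bash
python3 -c "
from h import *
where()"
```

```text
21.85 [ 552.7 -141.    56.6] [[0.994, 0.113, -0.007], [0.113, -0.994, 0.002], [-0.007, -0.003, -1.0]] [ 0.   1.2 -3.7] 65.2 29.999319668859243
tcp carrier [-11.3 -47.   56.6] pinch carrier [-11.2 -47.   75.4] q [-0.33  0.6   1.71  0.    0.83  1.13]
```

>>> {"api": "send_rows", "payload": {"plan": [0, 0, 0, 0, 0, 0, 0.05, 0, 0, 0, 0, 0, 0.008, 0.05, 0, 0, 0, 0, 0, 0.008, 0.05, 0, 0, 0, 0, 0, 0.006, 0.05, 0, 0, 0, 0, 0, 0.004, 0.05, 0, 0, 0, 0, 0, 0, 0.05, 0, 0, 0, 0, 0, 0, 0.05, 0, 0, 0, 0, 0, 0, 0.05]}}

```text
time: 22.65
ee_pos: [555.5, -141.9, 34.4]
eef_rot: [0.998, 0.057, 0.0, 0.0]
contact_force: [-0.8, -0.3, -3.2]
finger_gap: 0.699
grasp_force: 30.0
```

```bash
python3 -c "
from h import *
where()"
```

```text
22.65 [ 555.5 -141.9   34.4] [[0.994, 0.113, 0.0], [0.113, -0.994, -0.0], [0.0, 0.0, -1.0]] [-0.8 -0.3 -3.2] 65.0 29.99933648854494
tcp carrier [ -8.6 -48.1  34.4] pinch carrier [ -8.6 -48.1  53.2] q [-0.33  0.64  1.72  0.    0.79  1.13]
```

Lower in 2 mm steps to z≈27.

>>> {"api": "send_rows", "payload": {"plan": [0, 0, 0, 0, 0, 0.002, 0.05, 0, 0, 0, 0, 0, 0.002, 0.05, 0, 0, 0, 0, 0, 0.0015, 0.05, 0, 0, 0, 0, 0, 0.001, 0.05, 0, 0, 0, 0, 0, 0.0005, 0.05, 0, 0, 0, 0, 0, 0, 0.05, 0, 0, 0, 0, 0, 0, 0.05, 0, 0, 0, 0, 0, 0, 0.05]}}

```text
time: 23.45
ee_pos: [555.3, -141.8, 27.2]
eef_rot: [0.998, 0.056, 0.0, 0.0]
contact_force: [0.4, 0.4, -3.5]
finger_gap: 0.699
grasp_force: 30.0
```

>>> {"api": "send_rows", "payload": {"plan": [0, 0, 0, 0, 0, 0.0005, 0.05, 0, 0, 0, 0, 0, 0.0005, 0.05, 0, 0, 0, 0, 0, 0.0005, 0.05, 0, 0, 0, 0, 0, 0, 0.05, 0, 0, 0, 0, 0, 0, 0.05, 0, 0, 0, 0, 0, 0, 0.05, 0, 0, 0, 0, 0, 0, 0.05, 0, 0, 0, 0, 0, 0, 0.05]}}

```text
time: 24.25
ee_pos: [555.4, -141.8, 26.8]
eef_rot: [0.998, 0.057, 0.0, 0.0]
contact_force: [-6.1, 1.8, 13.3]
finger_gap: 0.702
grasp_force: 30.0
```

>>> {"api": "send_rows", "payload": {"plan": [0, 0, 0, 0, 0, -0.0005, 0.075, 0, 0, 0, 0, 0, 0, 0.08, 0, 0, 0, 0, 0, 0, 0.08, 0, 0, 0, 0, 0, 0, 0.08, 0, 0, 0, 0, 0, -0.02, 0.08, 0, 0, 0, 0, 0, -0.04, 0.08, 0, 0, 0, 0, 0, -0.045, 0.08, 0, 0, 0, 0, 0, -0.045, 0.08]}}

```text
time: 25.05
ee_pos: [554.9, -141.7, 177.6]
eef_rot: [0.998, 0.057, -0.0, -0.0]
contact_force: [0.8, -0.2, -0.4]
finger_gap: 0.861
grasp_force: 0.0
```

```bash
cat look.py > look2.py
cat >> look2.py <<'E'
for c in D: circ(c,"can_green_c",72);circ(c,"jar_white_c",66)
E
python3 look2.py
```

```text
25.05 [ 554.9 -141.7  177.6] [[0.994, 0.113, -0.001], [0.113, -0.994, 0.0], [-0.001, -0.0, -1.0]] [ 0.8 -0.2 -0.4] 80.1 0.0
tcp carrier [ -9.1 -47.9 177.6] pinch carrier [ -9.1 -47.9 196.4] q [-0.33  0.44  1.63 -0.    1.07  1.13]
scene can_green_c [531.3 215.7] carrier [  8.1 309.9] conf 0.96 px [299. 303.] 904 model area 1007
scene can_green_c [546.5 318.6] carrier [ 34.9 410.4] conf 0.86 px [272. 329.] 596 model area 1140
scene can_green_c [762.9 168. ] carrier [232.8 236.1] conf 0.43 px [230. 267.] 1339 model area 842
scene jar_white_c [ 558.6 -148.1] carrier [ -6.2 -54.6] conf 0.63 px [350. 228.] 579 model area 626
scene jar_white_c [387.5 336. ] carrier [-121.   445.8] conf 0.6 px [332. 358.] 1135 model area 1224
scene jar_white_c [567.8 -54. ] carrier [13.7 37.8] conf 0.4 px [334. 244.] 6818 model area 686
scene jar_white_c [767.1 161.6] carrier [236.2 229.3] conf 0.33 px [231. 266.] 1351 model area 787
top can_green_c [529.9 211.9] carrier [  6.4 306.3] conf 0.65 px [257. 256.] 545 model area 666
top can_green_c [548.6 306.4] carrier [ 35.7 398. ] conf 0.55 px [220. 248.] 366 model area 695
top jar_white_c [386.6 327.9] carrier [-122.8  437.9] conf 0.9 px [209. 314.] 623 model area 684
```

>>> {"api": "send_rows", "payload": {"plan": [0, 0, 0, 0.002, -0.0445, 0, 0.088, 0, 0, 0, 0.002, -0.0445, 0, 0.088, 0, 0, 0, 0.002, -0.0445, 0, 0.088, 0, 0, 0, 0.002, -0.0445, 0, 0.088, 0, 0, 0, 0.002, -0.0445, 0, 0.088, 0, 0, 0, 0.002, -0.0445, 0, 0.088, 0, 0, 0, 0.002, -0.0445, 0, 0.088, 0, 0, 0, 0.0024, -0.044, 0, 0.088]}}

```text
time: 26.15
ee_pos: [530.4, 214.9, 174.5]
eef_rot: [0.998, 0.057, -0.001, 0.0]
contact_force: [1.3, -0.7, -1.2]
finger_gap: 0.949
grasp_force: 0.0
```

>>> {"api": "send_rows", "payload": {"plan": [0, 0, 0, 0, 0, 0, 0.088, 0, 0, 0, 0, 0, 0.035, 0.088, 0, 0, 0, 0, 0, 0.035, 0.088, 0, 0, 0, 0, 0, 0.035, 0.088, 0, 0, 0, 0, 0, 0.02, 0.088, 0, 0, 0, 0, 0, 0.018, 0.088, 0, 0, 0, 0, 0, 0.01, 0.088, 0, 0, 0, 0, 0, 0, 0.088]}}

```text
time: 26.95
ee_pos: [530.3, 212.5, 21.3]
eef_rot: [0.998, 0.056, -0.002, 0.0]
contact_force: [-0.3, 0.4, 0.4]
finger_gap: 0.946
grasp_force: 0.0
```

>>> {"api": "send_rows", "payload": {"plan": [0, 0, 0, 0, 0, 0, 0.05, 0, 0, 0, 0, 0, 0, 0.05, 0, 0, 0, 0, 0, 0, 0.05, 0, 0, 0, 0, 0, 0, 0.05, 0, 0, 0, 0, 0, 0, 0.05, 0, 0, 0, 0, 0, 0, 0.05, 0, 0, 0, 0, 0, 0, 0.05, 0, 0, 0, 0, 0, 0, 0.05]}}

```text
time: 27.75
ee_pos: [531.8, 213.3, 23.8]
eef_rot: [0.998, 0.056, 0.0, -0.0]
contact_force: [-0.6, -0.9, 5.4]
finger_gap: 0.684
grasp_force: 30.0
```

```bash
python3 -c "
from h import *
where()"
```

```text
27.75 [531.8 213.3  23.8] [[0.994, 0.113, 0.001], [0.113, -0.994, 0.0], [0.001, -0.0, -1.0]] [-0.6 -0.9  5.4] 63.6 30.00118251889944
tcp carrier [  8.4 307.5  23.8] pinch carrier [  8.4 307.5  42.6] q [ 0.3   0.65  1.72 -0.    0.76  1.76]
```

>>> {"api": "send_rows", "payload": {"plan": [0, 0, 0, 0, 0, -0.02, 0.05, 0, 0, 0, 0, 0, -0.04, 0.05, 0, 0, 0, 0, 0, -0.04, 0.05, 0, 0, 0, 0, 0, -0.03, 0.05, 0, 0, 0, -0.004, 0.04, 0, 0.05, 0, 0, 0, -0.004, 0.045, 0, 0.05, 0, 0, 0, -0.004, 0.045, 0, 0.05, 0, 0, 0, -0.0044, 0.045, 0, 0.05]}}

```text
time: 28.55
ee_pos: [534.3, 36.0, 152.9]
eef_rot: [0.998, 0.057, -0.0, -0.0]
contact_force: [0.9, -0.6, -2.1]
finger_gap: 0.684
grasp_force: 30.0
```

>>> {"api": "send_rows", "payload": {"plan": [0, 0, 0, 0, 0.04, 0, 0.05, 0, 0, 0, 0, 0.0285, 0, 0.05, 0, 0, 0, 0, 0, 0, 0.05, 0, 0, 0, 0, 0, 0.03, 0.05, 0, 0, 0, 0, 0, 0.03, 0.05, 0, 0, 0, 0, 0, 0.03, 0.05, 0, 0, 0, 0, 0, 0.02, 0.05, 0, 0, 0, 0, 0, 0.005, 0.05]}}

```text
time: 29.35
ee_pos: [541.0, -29.6, 35.9]
eef_rot: [0.998, 0.057, -0.002, -0.0]
contact_force: [0.2, -0.8, -2.9]
finger_gap: 0.684
grasp_force: 30.0
```

>>> {"api": "send_rows", "payload": {"plan": [0, 0, 0, 0, 0, 0.002, 0.05, 0, 0, 0, 0, 0, 0.002, 0.05, 0, 0, 0, 0, 0, 0.001, 0.05, 0, 0, 0, 0, 0, 0, 0.05, 0, 0, 0, 0, 0, 0, 0.05, 0, 0, 0, 0, 0, 0, 0.05, 0, 0, 0, 0, 0, 0, 0.05, 0, 0, 0, 0, 0, 0, 0.05]}}

```text
time: 30.15
ee_pos: [542.6, -30.6, 33.2]
eef_rot: [0.998, 0.056, 0.0, 0.0]
contact_force: [0.4, 0.8, -3.4]
finger_gap: 0.681
grasp_force: 30.0
```

```bash
python3 -c "
from h import *
where()"
```

```text
30.15 [542.6 -30.6  33.2] [[0.994, 0.113, 0.0], [0.113, -0.994, -0.0], [0.0, 0.0, -1.0]] [ 0.4  0.8 -3.4] 63.3 29.999523139558733
tcp carrier [-8.6 63.9 33.2] pinch carrier [-8.6 63.9 52. ] q [-0.14  0.6   1.8   0.    0.74  1.32]
```

>>> {"api": "send_rows", "payload": {"plan": [0, 0, 0, 0, 0, 0.001, 0.05, 0, 0, 0, 0, 0, 0.001, 0.05, 0, 0, 0, 0, 0, 0.0005, 0.05, 0, 0, 0, 0, 0, 0.0005, 0.05, 0, 0, 0, 0, 0, 0.0005, 0.05, 0, 0, 0, 0, 0, 0, 0.05, 0, 0, 0, 0, 0, 0, 0.05, 0, 0, 0, 0, 0, 0, 0.05]}}

```text
time: 30.95
ee_pos: [542.6, -30.5, 29.8]
eef_rot: [0.998, 0.057, -0.0, -0.0]
contact_force: [-2.8, -0.1, 3.7]
finger_gap: 0.681
grasp_force: 30.0
```

>>> {"api": "send_rows", "payload": {"plan": [0, 0, 0, 0, 0, 0, 0.075, 0, 0, 0, 0, 0, 0, 0.078, 0, 0, 0, 0, 0, 0, 0.078, 0, 0, 0, 0, 0, 0, 0.078, 0, 0, 0, 0, 0, -0.02, 0.078, 0, 0, 0, 0, 0, -0.045, 0.078, 0, 0, 0, 0, 0, -0.05, 0.078, 0, 0, 0, 0, 0, -0.05, 0.05]}}

```text
time: 31.75
ee_pos: [542.2, -30.5, 196.4]
eef_rot: [0.998, 0.056, -0.0, -0.0]
contact_force: [1.2, -1.0, -0.4]
finger_gap: 0.792
grasp_force: 0.0
```

>>> {"api": "send_rows", "payload": {"plan": [0, 0, 0, -0.003, 0.03, -0.035, 0.05, 0, 0, 0, -0.003, 0.031, -0.035, 0.05, 0, 0, 0, 0, 0, -0.031, 0.05, 0, 0, -8.2, 0, 0, 0, 0.05, 0, 0, -8.2, 0, 0, 0, 0.05, 0, 0, -8.2, 0, 0, 0, 0.05, 0, 0, -8.2, 0, 0, 0, 0.05, 0, 0, -8.2, 0, 0, 0, 0.05]}}

```text
time: 32.55
ee_pos: [543.5, -91.8, 295.6]
eef_rot: [0.914, 0.405, 0.0, -0.0]
contact_force: [-0.0, -0.5, 0.2]
finger_gap: 0.535
grasp_force: 0.0
```

>>> {"api": "send_rows", "payload": {"plan": [0, 0, -8.2, 0, 0, 0, 0.05, 0, 0, -8.2, 0, 0, 0, 0.05, 0, 0, -8.2, 0, 0, 0, 0.05, 0, 0, -8.2, 0, 0, 0, 0.05, 0, 0, -8.1, 0, 0, 0, 0.05, 0, 0, -8.1, 0, 0, 0, 0.05, 0, 0, 0, 0, 0, 0, 0.05, 0, 0, 0, 0, 0, 0, 0.05]}}

```text
time: 33.35
ee_pos: [543.5, -91.8, 295.6]
eef_rot: [0.668, 0.745, 0.0, -0.0]
contact_force: [0.3, 0.2, -0.6]
finger_gap: 0.541
grasp_force: 0.0
```

```bash
python3 look2.py
python3 - <<'E'
from h import *
d=r.read_camera("scene");cv2.imwrite("pics/s5.png",d["pixels"][100:340,180:500].repeat(2,0).repeat(2,1))
E
```

```text
33.35 [543.5 -91.8 295.6] [[-0.109, 0.994, -0.0], [0.994, 0.109, 0.0], [0.0, -0.0, -1.0]] [ 0.3  0.2 -0.6] 50.3 0.0
tcp carrier [-14.7   3.  295.6] pinch carrier [-14.7   3.  314.4] q [-0.25  0.29  1.55  0.    1.31 -0.36]
scene can_green_c [547.  -38.7] carrier [-5.2 55.4] conf 0.92 px [338. 247.] 678 model area 749
scene can_green_c [546.8 318.3] carrier [ 35.3 410. ] conf 0.87 px [271. 328.] 610 model area 1139
scene jar_white_c [388.1 335.3] carrier [-120.4  445. ] conf 0.98 px [332. 358.] 1138 model area 1222
scene jar_white_c [ 558.6 -158.8] carrier [ -7.4 -65.3] conf 0.58 px [352. 226.] 463 model area 619
top can_green_c [546.1 -18.1] carrier [-3.8 76. ] conf 0.78 px [351. 251.] 311 model area 640
top can_green_c [548.6 306.1] carrier [ 35.6 397.7] conf 0.55 px [220. 248.] 355 model area 695
top jar_white_c [387.  328.3] carrier [-122.3  438.2] conf 0.66 px [209. 313.] 633 model area 684
```

View pics/s5.png

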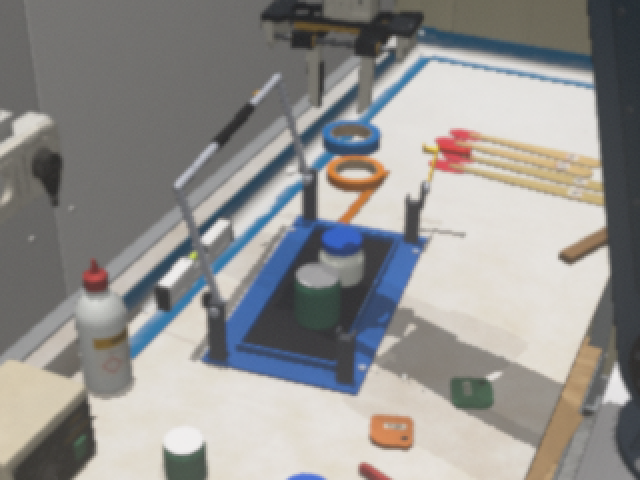

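>>> {"api": "send_rows", "payload": {"plan": [0, 0, 0, 0, 0.0395, -0.0215, 0.05, 0, 0, 0, 0, 0.0395, -0.0215, 0.05, -7.2, 0, 0, 0, 0, 0, 0.05, -7.2, 0, 0, 0, 0, 0, 0.05, -7.2, 0, 0, 0, 0, 0, 0.05, -7.2, 0, 0, 0, 0, 0, 0.05, -7.2, 0, 0, 0, 0, 0, 0.05, 0, 0, 0, 0, 0, 0, 0.05]}}

```text
time: 34.5
ee_pos: [620.0, -82.9, 337.2]
eef_rot: [0.634, 0.709, 0.231, 0.205]
contact_force: [-0.2, 0.4, 0.3]
finger_gap: 0.537
grasp_force: 0.0
```

```bash
python3 -c "
from h import *
s=where();M=R.from_quat(s['eef_rot']).as_matrix();c=carr(s['ee_pos']);print(M[2])
f=np.radians(36);g=np.array([130.9,251.9])+18.8*np.array([np.sin(f),-np.cos(f)]);d=g-c[[0,2]];print('y',d@[np.cos(f),np.sin(f)],'z',d@[np.sin(f),-np.cos(f)])"; python3 arc.py 1.85 0 36 0 30 84 88.5 | sed 's/np.float64//g'
```

```text
34.5 [620.  -82.9 337.2] [[-0.111, 0.804, 0.584], [0.994, 0.089, 0.066], [0.001, 0.587, -0.809]] [-0.2  0.4  0.3] 50.0 0.0
tcp carrier [ 62.2   3.1 337.2] pinch carrier [ 51.2   3.1 352.4] q [-0.32  0.13  1.76  0.39  0.7  -0.66]
[ 0.00140871  0.58732957 -0.80934665]
y 5.4222660454663325 z 128.1406993308824
[1.2, 0, 0, 0, (-0.0071), (-0.0081)]
[1.2, 0, 0, 0, (-0.0077), (-0.0074)]
[1.2, 0, 0, 0, (-0.0084), (-0.0069)]
[1.2, 0, 0, 0, (-0.0088), (-0.0062)]
[1.2, 0, 0, 0, (-0.0094), (-0.0054)]
[1.2, 0, 0, 0, (-0.0098), (-0.0047)]
[1.2, 0, 0, 0, (-0.0101), (-0.0039)]
[1.2, 0, 0, 0, (-0.0104), (-0.0031)]
[1.2, 0, 0, 0, (-0.0106), (-0.0022)]
[1.2, 0, 0, 0, (-0.0108), (-0.0014)]
[1.2, 0, 0, 0, (-0.0109), (-0.0006)]
[1.2, 0, 0, 0, (-0.0108), (0.0004)]
[1.2, 0, 0, 0, (-0.0109), (0.0012)]
[1.2, 0, 0, 0, (-0.0106), (0.002)]
[1.2, 0, 0, 0, (-0.0105), (0.0029)]
[1.2, 0, 0, 0, (-0.0102), (0.0037)]
[1.2, 0, 0, 0, (-0.0098), (0.0045)]
[1.2, 0, 0, 0, (-0.0095), (0.0053)]
[1.2, 0, 0, 0, (-0.009), (0.006)]
[1.2, 0, 0, 0, (-0.0084), (0.0067)]
[1.2, 0, 0, 0, (-0.0079), (0.0073)]
[1.2, 0, 0, 0, (-0.0073), (0.008)]
[1.2, 0, 0, 0, (-0.0065), (0.0084)]
[1.2, 0, 0, 0, (-0.0059), (0.009)]
[1.2, 0, 0, 0, (-0.0051), (0.0093)]
[1.2, 0, 0, 0, (-0.0043), (0.0097)]
[1.2, 0, 0, 0, (-0.0035), (0.0101)]
[1.2, 0, 0, 0, (-0.0026), (0.0102)]
[1.2, 0, 0, 0, (-0.0018), (0.0104)]
[1.2, 0, 0, 0, (-0.0009), (0.0104)]
```

>>> {"api": "send_rows", "payload": {"plan": [0, 0, 0, 0, 0.0054, 0.03, 0.05, 0, 0, 0, 0, 0, 0.04, 0.05, 0, 0, 0, 0, 0, 0.033, 0.05, 0, 0, 0, 0, 0, 0.025, 0.05, 0, 0, 0, 0, 0, 0, 0.0, 0, 0, 0, 0, 0, 0, 0, 0, 0, 0, 0, 0, 0, 0, 0, 0, 0, 0, 0, 0, 0.0]}}

```text
time: 35.3
ee_pos: [701.2, -74.1, 239.9]
eef_rot: [0.633, 0.709, 0.231, 0.206]
contact_force: [-0.6, 0.9, 0.1]
finger_gap: 0.243
grasp_force: 0.0
```

>>> {"api": "send_rows", "payload": {"plan": [0, 0, 0, 0, 0, 0, 0, 0, 0, 0, 0, 0, 0, 0, 0, 0, 0, 0, 0, 0, 0, 0, 0, 0, 0, 0, 0, 0, 0, 0, 0, 0, 0, 0, 0, 0, 0, 0, 0, 0, 0, 0.0, 0, 0, 0, 0, 0, 0, 0.0, 0, 0, 0, 0, 0, 0, 0.0]}}

```text
time: 36.1
ee_pos: [699.3, -74.0, 237.8]
eef_rot: [0.634, 0.71, 0.23, 0.204]
contact_force: [-13.2, -3.0, 1.6]
finger_gap: 0.161
grasp_force: 30.0
```

```bash
python3 -c "
from h import *
where()"
```

```text
36.1 [699.3 -74.  237.8] [[-0.114, 0.806, 0.581], [0.994, 0.092, 0.067], [0.001, 0.585, -0.811]] [-13.2  -3.    1.6] 15.0 29.99751716852188
tcp carrier [142.    2.9 237.8] pinch carrier [131.    2.9 253. ] q [-0.26  0.38  1.7   0.44  0.51 -0.7 ]
```

Gripped at 1.85; now the arc down, checking halfway.

>>> {"api": "send_rows", "payload": {"plan": [1.2, 0, 0, 0, -0.0085, -0.0081, 0, 1.2, 0, 0, 0, -0.0077, -0.0074, 0, 1.2, 0, 0, 0, -0.0084, -0.0069, 0, 1.2, 0, 0, 0, -0.0088, -0.0062, 0, 1.2, 0, 0, 0, -0.0094, -0.0054, 0, 1.2, 0, 0, 0, -0.0098, -0.0047, 0, 1.2, 0, 0, 0, -0.0101, -0.0039, 0, 0, 0, 0, 0, 0, 0, 0]}}

```text
time: 36.9
ee_pos: [625.1, -83.0, 242.4]
eef_rot: [0.647, 0.724, 0.178, 0.16]
contact_force: [-1.0, 0.7, 7.5]
finger_gap: 0.163
grasp_force: 30.0
```

```bash
python3 -c "
from h import *
where()
t=1.85-7*1.85/30;print(84-170*np.cos(t),88.5+170*np.sin(t))"
```

```text
36.9 [625.1 -83.  242.4] [[-0.112, 0.88, 0.462], [0.994, 0.1, 0.051], [-0.001, 0.464, -0.886]] [-1.   0.7  7.5] 15.2 29.991517066955566
tcp carrier [ 67.3   2.5 242.4] pinch carrier [ 58.6   2.5 259. ] q [-0.28  0.28  1.77  0.3   0.66 -0.59]
58.18158771511743 256.528002389744
```

>>> {"api": "send_rows", "payload": {"plan": [1.2, 0, 0, 0, -0.0104, -0.0041, 0, 1.2, 0, 0, 0, -0.0106, -0.0022, 0, 1.2, 0, 0, 0, -0.0108, -0.0014, 0, 1.2, 0, 0, 0, -0.0109, -0.0006, 0, 1.2, 0, 0, 0, -0.0108, 0.0004, 0, 1.2, 0, 0, 0, -0.0109, 0.0012, 0, 1.2, 0, 0, 0, -0.0106, 0.002, 0, 1.2, 0, 0, 0, -0.0105, 0.0029, 0]}}

```text
time: 37.7
ee_pos: [545.1, -91.4, 207.2]
eef_rot: [0.658, 0.737, 0.116, 0.103]
contact_force: [2.5, 1.9, -2.5]
finger_gap: 0.167
grasp_force: 30.0
```

```bash
python3 -c "
from h import *
where()
t=1.85-15*1.85/30;print(84-170*np.cos(t),88.5+170*np.sin(t))"
```

```text
37.7 [545.1 -91.4 207.2] [[-0.113, 0.946, 0.305], [0.994, 0.107, 0.035], [0.001, 0.307, -0.952]] [ 2.5  1.9 -2.5] 15.6 29.99889314174652
tcp carrier [-13.1   3.2 207.2] pinch carrier [-18.8   3.2 225.1] q [-0.32  0.24  1.87  0.19  0.75 -0.55]
-18.311880704959137 224.26552974379842
```

>>> {"api": "send_rows", "payload": {"plan": [1.2, 0, 0, 0, -0.0102, 0.0037, 0, 1.2, 0, 0, 0, -0.0098, 0.0045, 0, 1.2, 0, 0, 0, -0.0095, 0.0053, 0, 1.2, 0, 0, 0, -0.009, 0.006, 0, 1.2, 0, 0, 0, -0.0084, 0.0067, 0, 1.2, 0, 0, 0, -0.0079, 0.0073, 0, 1.2, 0, 0, 0, -0.0073, 0.008, 0, 1.2, 0, 0, 0, -0.0065, 0.0084, 0]}}

```text
time: 38.5
ee_pos: [491.0, -97.9, 141.9]
eef_rot: [0.664, 0.744, 0.054, 0.048]
contact_force: [3.8, 3.0, -1.1]
finger_gap: 0.166
grasp_force: 30.0
```

```bash
python3 -c "
from h import *
where()
t=1.85-23*1.85/30;print(84-170*np.cos(t),88.5+170*np.sin(t))"
```

```text
38.5 [491.  -97.9 141.9] [[-0.113, 0.983, 0.144], [0.994, 0.112, 0.016], [-0.0, 0.145, -0.989]] [ 3.8  3.  -1.1] 15.4 30.000319182872772
tcp carrier [-67.6   3.  141.9] pinch carrier [-70.3   3.  160.5] q [-0.32  0.3   1.95  0.09  0.76 -0.5 ]
-70.40584948852754 159.6254781616699
```

>>> {"api": "send_rows", "payload": {"plan": [1.2, 0, 0, 0, -0.0059, 0.009, 0, 1.2, 0, 0, 0, -0.0051, 0.0093, 0, 1.2, 0, 0, 0, -0.0043, 0.0097, 0, 1.2, 0, 0, 0, -0.0035, 0.0101, 0, 1.2, 0, 0, 0, -0.0026, 0.0102, 0, 1.2, 0, 0, 0, -0.0018, 0.0104, 0, 1.2, 0, 0, 0, -0.0005, 0.0104, 0, 0, 0, 0, 0, 0, 0, 0]}}

```text
time: 39.3
ee_pos: [476.1, -100.8, 71.6]
eef_rot: [0.666, 0.746, 0.0, 0.002]
contact_force: [11.7, -2.1, -2.3]
finger_gap: 0.161
grasp_force: 30.0
```

>>> {"api": "send_rows", "payload": {"plan": [0, 0, 0, 0, 0, 0.001, 0, 0, 0, 0, 0, 0, 0.001, 0, 0, 0, 0, 0, 0, 0.001, 0, 0, 0, 0, 0, 0, 0, 0, 0, 0, 0, 0, 0, 0, 0, 0, 0, 0, 0, 0, 0, 0, 0, 0, 0, 0, 0, 0, 0, 0, 0, 0, 0, 0, 0, 0]}}

```text
time: 40.1
ee_pos: [476.2, -100.9, 70.8]
eef_rot: [0.666, 0.746, 0.001, 0.003]
contact_force: [-0.1, 1.0, 30.8]
finger_gap: 0.165
grasp_force: 30.0
```

```bash
python3 -c "
from h import *
where()"
```

```text
40.1 [ 476.2 -100.9   70.8] [[-0.113, 0.994, 0.006], [0.994, 0.113, -0.003], [-0.003, 0.005, -1.0]] [-0.1  1.  30.8] 15.4 30.0165456533432
tcp carrier [-82.6   1.6  70.8] pinch carrier [-82.7   1.7  89.6] q [-0.3   0.46  1.94 -0.    0.74 -0.42]
```

>>> {"api": "send_rows", "payload": {"plan": [0, 0, 0, 0, 0, -0.001, 0.03, 0, 0, 0, 0, 0, 0, 0.04, 0, 0, 0, 0, 0, 0, 0.045, 0, 0, 0, 0, 0, 0, 0.045, 0, 0, 0, 0, 0, -0.02, 0.045, 0, 0, 0, 0, 0, -0.045, 0.045, 0, 0, 0, 0, 0, -0.05, 0.045, 0, 0, 0, 0, 0, -0.045, 0.045]}}

```text
time: 40.9
ee_pos: [473.1, -99.7, 231.2]
eef_rot: [0.666, 0.746, -0.0, -0.0]
contact_force: [1.6, -0.1, -0.2]
finger_gap: 0.483
grasp_force: 0.0
```

>>> {"api": "send_rows", "payload": {"plan": [0, 0, 8.2, 0, 0, 0, 0.045, 0, 0, 8.2, 0, 0, 0, 0.045, 0, 0, 8.2, 0, 0, 0, 0.045, 0, 0, 8.2, 0, 0, 0, 0.045, 0, 0, 8.2, 0, 0, 0, 0.045, 0, 0, 8.2, 0, 0, 0, 0.045, 0, 0, 8.2, 0, 0, 0, 0.045, 0, 0, 8.2, 0, 0, 0, 0.045]}}

```text
time: 41.7
ee_pos: [473.2, -99.8, 228.9]
eef_rot: [0.965, 0.263, -0.001, -0.0]
contact_force: [0.1, -1.0, 0.3]
finger_gap: 0.483
grasp_force: 0.0
```

>>> {"api": "send_rows", "payload": {"plan": [0, 0, 8.2, 0, 0, 0, 0.045, 0, 0, 8.1, 0, 0, 0, 0.045, 0, 0, 8.1, 0, 0, 0, 0.045, 0, 0, 0, -0.01, 0.045, 0, 0.045, 0, 0, 0, -0.01, 0.048, 0, 0.045, 0, 0, 0, -0.01, 0.048, 0, 0.045, 0, 0, 0, -0.01, 0.048, 0, 0.045, 0, 0, 0, -0.007, 0.048, 0, 0.045]}}

```text
time: 42.5
ee_pos: [452.7, -342.5, 229.0]
eef_rot: [0.998, 0.056, -0.0, -0.0]
contact_force: [0.9, -0.2, 1.0]
finger_gap: 0.482
grasp_force: 0.0
```

>>> {"api": "send_rows", "payload": {"plan": [0, 0, 0, 0, 0, 0, 0.045, 0, 0, 0, 0, 0, 0, 0.045, 0, 0, 0, 0, 0, 0, 0.045, 0, 0, 0, 0, 0, 0, 0.045, 0, 0, 0, 0, 0, 0, 0.045, 0, 0, 0, 0, 0, 0, 0.045, 0, 0, 0, 0, 0, 0, 0.045, 0, 0, 0, 0, 0, 0, 0.045]}}

```text
time: 43.3
ee_pos: [453.6, -340.4, 229.4]
eef_rot: [0.998, 0.057, 0.0, 0.0]
contact_force: [0.0, 0.8, 0.5]
finger_gap: 0.486
grasp_force: 0.0
```

Run:
```python
from h import *
where()
d=r.read_camera("scene");cv2.imwrite("pics/s6.png",cv2.resize(d["pixels"][130:330,260:520],None,fx=3,fy=3))
```

```text
43.3 [ 453.6 -340.4  229.4] [[0.994, 0.113, 0.0], [0.113, -0.994, -0.0], [0.0, 0.0, -1.0]] [0.  0.8 0.5] 45.2 0.0
tcp carrier [-132.4 -233.8  229.4] pinch carrier [-132.4 -233.8  248.2] q [-0.73  0.37  1.59 -0.    1.18  0.73]
```

View pics/s6.png

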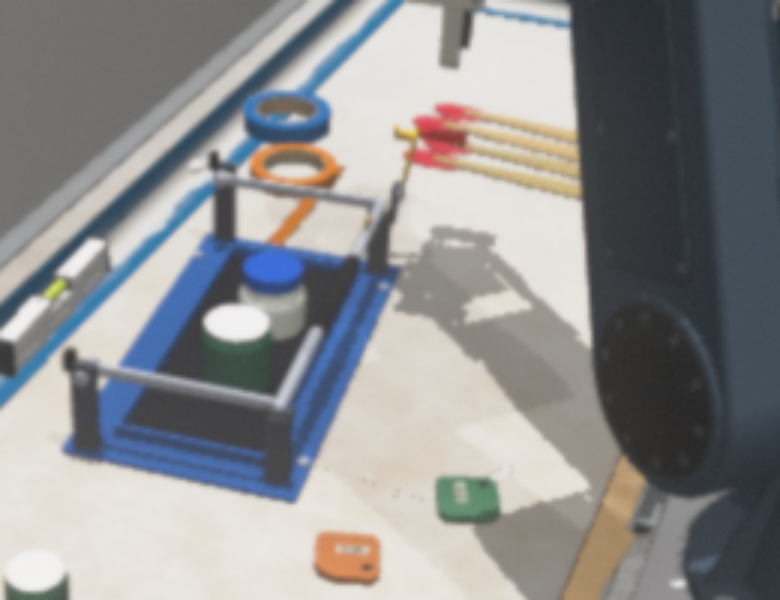

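>>> {"api": "send_rows", "payload": {"plan": [0, 0, 0, 0.002, 0.004, 0.03, 0.045, 0, 0, 0, 0, 0, 0.03, 0.045, 0, 0, 0, 0, 0, 0.025, 0.045, 0, 0, 0, 0, 0, 0.017, 0.045, 0, 0, 0, 0, 0, 0, 0.0, 0, 0, 0, 0, 0, 0, 0, 0, 0, 0, 0, 0, 0, 0, 0, 0, 0, 0, 0, 0, 0]}}

```text
time: 44.15
ee_pos: [456.4, -344.7, 128.4]
eef_rot: [0.998, 0.056, 0.001, 0.001]
contact_force: [0.3, 0.4, -0.5]
finger_gap: 0.191
grasp_force: 0.0
```

>>> {"api": "send_rows", "payload": {"plan": [0, 0, 0, 0, 0, 0, 0, 0, 0, 0, 0, 0, 0, 0, 0, 0, 0, 0, 0, 0, 0, 0, 0, 0, 0, 0, 0, 0, 0, 0, 0, 0, 0, 0, 0, 0, 0, 0, 0, 0, 0, 0, 0, 0, 0, 0, 0, 0, 0, 0, 0, 0, 0, 0, 0, 0]}}

```text
time: 44.95
ee_pos: [456.6, -345.9, 128.6]
eef_rot: [0.998, 0.057, 0.001, 0.002]
contact_force: [-1.5, -5.8, 1.7]
finger_gap: 0.119
grasp_force: 30.0
```

```bash
python3 -c "
from h import *
where()
th=np.linspace(2.6,0,18);P=np.c_[72*np.cos(th),72*np.sin(th)];print(np.c_[th[1:],-np.diff(P,axis=0)/1e3].round(4).tolist())"
```

```text
44.95 [ 456.6 -345.9  128.6] [[0.994, 0.113, 0.002], [0.113, -0.994, -0.004], [0.002, 0.004, -1.0]] [-1.5 -5.8  1.7] 11.0 29.98075693845749
tcp carrier [-130.  -239.5  128.6] pinch carrier [-130.1 -239.4  147.4] q [-0.73  0.5   1.68 -0.    0.97  0.73]
[[2.4471, -0.0064, -0.009], [2.2941, -0.0077, -0.0079], [2.1412, -0.0088, -0.0066], [1.9882, -0.0097, -0.0052], [1.8353, -0.0104, -0.0037], [1.6824, -0.0108, -0.0021], [1.5294, -0.011, -0.0004], [1.3765, -0.0109, 0.0013], [1.2235, -0.0106, 0.0029], [1.0706, -0.01, 0.0045], [0.9176, -0.0092, 0.006], [0.7647, -0.0082, 0.0073], [0.6118, -0.007, 0.0085], [0.4588, -0.0056, 0.0095], [0.3059, -0.0041, 0.0102], [0.1529, -0.0025, 0.0107], [0.0, -0.0008, 0.011]]
```

Pin held (11 mm). Swing it back over.

>>> {"api": "send_rows", "payload": {"plan": [0, 0, 0, 0, -0.0064, -0.009, 0, 0, 0, 0, 0, -0.0077, -0.0079, 0, 0, 0, 0, 0, -0.0088, -0.0066, 0, 0, 0, 0, 0, -0.0097, -0.0052, 0, 0, 0, 0, 0, -0.0104, -0.0037, 0, 0, 0, 0, 0, -0.0108, -0.0021, 0, 0, 0, 0, 0, -0.011, -0.0004, 0, 0, 0, 0, 0, 0, 0, 0]}}

```text
time: 45.75
ee_pos: [449.5, -279.4, 163.6]
eef_rot: [0.998, 0.057, 0.001, 0.001]
contact_force: [1.0, -0.3, 10.4]
finger_gap: 0.117
grasp_force: 30.0
```

```bash
python3 -c "
from h import *
where()"
```

```text
45.75 [ 449.5 -279.4  163.6] [[0.994, 0.114, 0.002], [0.114, -0.994, -0.001], [0.002, 0.002, -1.0]] [ 1.  -0.3 10.4] 10.9 29.998734891414642
tcp carrier [-129.6 -172.7  163.6] pinch carrier [-129.6 -172.6  182.4] q [-0.64  0.38  1.76  0.    1.    0.81]
```

>>> {"api": "send_rows", "payload": {"plan": [0, 0, 0, 0, -0.0115, 0, 0, 0, 0, 0, 0, -0.0115, 0.0025, 0, 0, 0, 0, 0, -0.0105, 0.0045, 0, 0, 0, 0, 0, -0.0092, 0.006, 0, 0, 0, 0, 0, -0.0082, 0.0073, 0, 0, 0, 0, 0, -0.007, 0.0085, 0, 0, 0, 0, 0, 0, 0, 0, 0, 0, 0, 0, 0, 0, 0]}}

```text
time: 46.55
ee_pos: [442.5, -222.6, 133.1]
eef_rot: [0.998, 0.057, 0.0, 0.001]
contact_force: [4.1, -7.2, -5.8]
finger_gap: 0.115
grasp_force: 30.0
```

```bash
python3 -c "
from h import *
where()"
```

```text
46.55 [ 442.5 -222.6  133.1] [[0.994, 0.113, 0.001], [0.113, -0.994, -0.001], [0.001, 0.001, -1.0]] [ 4.1 -7.2 -5.8] 10.7 30.00108450651169
tcp carrier [-130.  -115.4  133.1] pinch carrier [-130.1 -115.4  151.9] q [-0.56  0.37  1.87 -0.    0.9   0.9 ]
```

>>> {"api": "send_rows", "payload": {"plan": [0, 0, 0, 0, -0.0046, 0.0095, 0, 0, 0, 0, 0, -0.0036, 0.0102, 0, 0, 0, 0, 0, -0.002, 0.0107, 0, 0, 0, 0, 0, -0.0008, 0.009, 0, 0, 0, 0, 0, 0, 0.001, 0, 0, 0, 0, 0, 0, 0.001, 0, 0, 0, 0, 0, 0, 0, 0, 0, 0, 0, 0, 0, 0, 0]}}

```text
time: 47.35
ee_pos: [443.1, -213.0, 94.2]
eef_rot: [0.998, 0.057, 0.003, 0.002]
contact_force: [1.4, -7.4, 22.7]
finger_gap: 0.116
grasp_force: 30.0
```

```bash
python3 -c "
from h import *
where()"
```

```text
47.35 [ 443.1 -213.    94.2] [[0.994, 0.113, 0.006], [0.113, -0.994, -0.004], [0.005, 0.005, -1.0]] [ 1.4 -7.4 22.7] 10.8 30.023980736732483
tcp carrier [-128.3 -105.9   94.2] pinch carrier [-128.4 -105.9  113. ] q [-0.54  0.42  1.91 -0.    0.8   0.92]
```

>>> {"api": "send_rows", "payload": {"plan": [0, 0, 0, 0, 0, -0.001, 0.02, 0, 0, 0, 0, 0, 0, 0.03, 0, 0, 0, 0, 0, 0, 0.04, 0, 0, 0, 0, 0, 0, 0.045, 0, 0, 0, 0, 0, 0, 0.045, 0, 0, 0, 0, 0, -0.03, 0.045, 0, 0, 0, 0, 0, -0.04, 0.045, 0, 0, 0, 0, 0, -0.04, 0.045]}}

```text
time: 48.15
ee_pos: [440.5, -211.1, 204.0]
eef_rot: [0.998, 0.056, -0.001, -0.0]
contact_force: [0.8, 0.0, 0.2]
finger_gap: 0.482
grasp_force: 0.0
```

Run:
```python
from h import *
where()
d=r.read_camera("scene")
a=cv2.imread("pics/scene0.png")
c=lambda i:cv2.resize(i[175:245,350:420],None,fx=5.5,fy=5.5,interpolation=cv2.INTER_CUBIC)
cv2.imwrite("pics/s7.png",np.hstack([c(a),c(d["pixels"])]))
```

```text
48.15 [ 440.5 -211.1  204. ] [[0.994, 0.113, -0.001], [0.113, -0.994, 0.001], [-0.001, -0.001, -1.0]] [0.8 0.  0.2] 44.8 0.0
tcp carrier [-130.7 -103.8  204. ] pinch carrier [-130.7 -103.8  222.8] q [-0.54  0.26  1.82  0.    1.06  0.92]
```

View pics/s7.png

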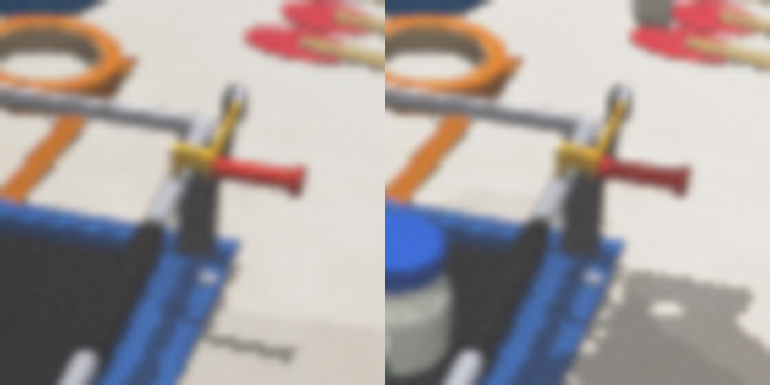

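The left half (start) and right half (now) match: the hook lies over the bar with the red pin at the same pixels, and the bar is seated. Handing in.

```bash
python3 -c "
from cell import r
print(r.hand_in())"
```

```text
the job is handed in; nothing more can be done
None
```

The job is done and handed in at about 48 s: the white jar and the larger green can stand upright on the deck (no amber jar or grey can was in view), the bar is lowered, and the hook is back over it in its starting position. The hand-in returned no verdict.

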